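# Load the paint shaker, fit its hold-down and switch it on

### The arm

A 6-joint arm with a two-finger parallel gripper is mounted at the origin on the work surface. World frame = base frame: x ahead of the robot, y to its left, z up, the work surface at z = 0. Lengths are in mm, angles in degrees, forces in N, time in s.
With the tool pointing down it reaches from about 300 to 850 mm from the base axis. Payload 4.2 kg.
Tool frame: the origin (TCP) lies midway between the tips of the shut fingers; the grasp point (between the pads) lies env.grasp_offset behind it (env.grasp_offset is the distance from the TCP to the grasp point, in mm); y points along the fingers, x is the direction in which the jaws open and shut, and the axes are right-handed (so a half turn about y gives the same grasp; the last joint's range is limited). The gripper opens to 91 mm and grips with 3 to 60 N. Pads are 32 mm wide; open, the fingers measure 118 mm over their backs; the gripper's body (76 mm by 178 mm) begins 60 mm behind the grasp point.
Start: joints at [-75.172, 18.312, 89.639, -0, 72.044, -1.146], TCP at [158.244, -552.813, 213.976] pointing down, gripper open.
Joint ranges: [-177.97, 177.97], [-48.28, 115.42], [12.27, 149.76], [-77.06, 257.06], [2.81, 150.46], [-146.56, 146.56]. Speed limits (degrees/s): [147.25, 147.25, 180, 180, 180, 180].

### API

Orientations are given as [roll, pitch, yaw] about the fixed x, y, z axes, in that order (R = Rz(yaw) Ry(pitch) Rx(roll)).
In Python, from workcell import state, vision, job, env gives the robot as it stands.
- The arm moves only by the shell command python3 -m handwheel 'ROWS' [FORCE]. ROWS is JSON, a list of rows, each a list of 3 entries, a list of its own where there are three numbers: the finger opening in cm, from 0 to 9.12, then the shift along the tool's x, y, z in cm, then the turn about the tool's y in degrees. A call has 1 to 10 rows; each row is the pose to reach, as a shift and turn from the pose measured when the call began, along the tool's axes at that moment; what a row does not reach only later rows make up. A row lasts 1/10 s, in which the tool goes at most 50 mm and 8.59 degrees, less where a joint would pass 70% of its speed; a pose out of reach is approached as far as the arm can. A call with a gripper value outside its range is refused whole. The fingers move at their own pace and stop on an object; FORCE is the grip in N (left out, the last holds). Time passes only in rows, so rows that repeat a pose let the fingers close. It gives the time, the measured TCP pose, the force and the opening at its end, in the units of the state.
- state(): the state, without advancing time (a new reading comes with each control period).
- vision.grab_frame(name): name is "scene" or "top"; returns the picture (480x640x3 uint8, red, green, blue); there is no depth.
- vision.camera_model(name): a dict with "fov_y" (degrees; the focal length in pixels is half the picture's height over the tangent of half this angle, whatever the lens; pixels are square), "cx", "cy" (the principal point, pixels), "extrinsics" (4x4, takes a point from world to camera coordinates). Camera axes: x right, y up, looking along -z (the intrinsics and any distortion apply to the point x, -y, -z); pixel columns grow to the right and rows downward; lengths in mm; the calibration is good to about 2 mm. A picture is of the moment at which its call begins. camera_model takes no time and is no camera call.
- job.job_done(): hands the job in, once; it reports no verdict.
The state is a dict: "time_s": time; "qpos": joint angles; "qvel": joint speeds; "effort": joint torques, N m; "ee_pos": TCP position; "ee_rot": TCP orientation; "force": force on the tool from outside, world axes, zero at the start; "torque": the same for the moment, N m; "gripper_width": finger opening in mm.
Only numpy, scipy, OpenCV 4.12 (cv2) and the standard library are available. Lean on these libraries where they do the work, as an engineer would, in place of code of your own. Each camera call takes 0.05 s, during which the arm holds its last target.

### The job

Take the already mixed, green-lidded jars out of the paint shaker and stand them upright in the wooden tray, then seat every red-lidded jar that is there upright at the bottom of a shaker pocket, one jar to a pocket. After that push the yellow hold-down sleeve, flange down, fully home onto the shaker's central spigot, and last of all swing the red-balled switch lever right over to on. Leave the brush tin, the bottle and the paint can where they are.

Things in the scene. Friction and masses are not known exactly. Their poses are not given: they have to be found in the camera images.
- shaker: Paint shaker, fixed to the table. Origin: on the table under its hub's axis, z up. Blue housing 45 mm tall, x -105 to +105, y -180 to +105 mm. On it an aluminium cradle 190 x 190 mm centred on the origin, top at 80 mm, with four round pockets round the hub. Hub: dark column 44 mm diameter up to 119 mm height, then the spigot. Black switch box at y = -145 mm.
- shoulder (a point): Centre of the flat top of the hub's dark column, 119 mm above the table. From it the bright spigot, 28 mm diameter, rises 35 mm (to 154 mm), its last 10 mm tapered to 18 mm. Axes as the shaker's. The hold-down is home when its underside rests on this shoulder; lids of seated jars are then 2 mm below the flange.
- pocket0 (a point): Centre of the floor of the shaker pocket at shaker x = +44, y = +44 mm. Floor 55 mm above the table, depth 25 mm, diameter 57 mm (2.5 mm of play round a jar). A seated jar's top is at 117 mm. Pockets 88 mm apart, hub axis 62 mm away; between jar and column only 14 mm: grip with the fingers closing at right angles to the line to the hub.
- pocket1 (a point): Centre of the floor of the shaker pocket at shaker x = -44, y = +44 mm. Floor 55 mm above the table, depth 25 mm, diameter 57 mm (2.5 mm of play round a jar). A seated jar's top is at 117 mm. Pockets 88 mm apart, hub axis 62 mm away; between jar and column only 14 mm: grip with the fingers closing at right angles to the line to the hub.
- pocket2 (a point): Centre of the floor of the shaker pocket at shaker x = -44, y = -44 mm. Floor 55 mm above the table, depth 25 mm, diameter 57 mm (2.5 mm of play round a jar). A seated jar's top is at 117 mm. Pockets 88 mm apart, hub axis 62 mm away; between jar and column only 14 mm: grip with the fingers closing at right angles to the line to the hub.
- pocket3 (a point): Centre of the floor of the shaker pocket at shaker x = +44, y = -44 mm. Floor 55 mm above the table, depth 25 mm, diameter 57 mm (2.5 mm of play round a jar). A seated jar's top is at 117 mm. Pockets 88 mm apart, hub axis 62 mm away; between jar and column only 14 mm: grip with the fingers closing at right angles to the line to the hub.
- switch (a joint): Angle of the shaker's toggle lever, rad. 0 = leaning to the shaker's -x (off), 1.0 = leaning to its +x (on, end stop). Starts at 0 to 0.15, stays where it is left; about 1 N at the ball moves it.
- switch_tip (a point): Centre of the red ball (26 mm diameter) at the end of the toggle lever: a 10 mm rod, 80 mm from pivot to ball. Pivot at shaker x = 0, y = -145 mm, height 67 mm, axis along shaker y. The ball swings from x = -38 mm (off) to +38 mm (on), 137 mm high at both ends, 147 mm in the middle.
- jar0: Jar of unmixed paint: blue paint settled under amber oil, RED lid. Upright cylinder 52 mm diameter, 62 mm tall (lid the top 16 mm, same diameter), about 0.18 kg. Origin: centre of the underside, z up its axis. Starts standing on the table. May be absent.
- jar1: Jar of unmixed paint: yellow paint settled under amber oil, RED lid. Upright cylinder 52 mm diameter, 62 mm tall (lid the top 16 mm, same diameter), about 0.18 kg. Origin: centre of the underside, z up its axis. Starts standing on the table. May be absent.
- jar2: Jar of unmixed paint: orange paint settled under amber oil, RED lid. Upright cylinder 52 mm diameter, 62 mm tall (lid the top 16 mm, same diameter), about 0.18 kg. Origin: centre of the underside, z up its axis. Starts standing on the table. May be absent.
- jar3: Jar of unmixed paint: brick-red paint settled under amber oil, RED lid. Upright cylinder 52 mm diameter, 62 mm tall (lid the top 16 mm, same diameter), about 0.18 kg. Origin: centre of the underside, z up its axis. Starts standing on the table. May be absent.
- mixed0: Jar of already mixed white paint, GREEN lid, same shape and size as the red-lidded jars (52 mm diameter, 62 mm tall, origin at centre of underside, z up its axis). Starts standing in a pocket of the shaker. May be absent.
- mixed1: Jar of already mixed grey paint, GREEN lid, same shape and size as the red-lidded jars (52 mm diameter, 62 mm tall, origin at centre of underside, z up its axis). Starts standing in a pocket of the shaker. May be absent.
- mixed2: Jar of already mixed yellow paint, GREEN lid, same shape and size as the red-lidded jars (52 mm diameter, 62 mm tall, origin at centre of underside, z up its axis). Starts standing in a pocket of the shaker. May be absent.
- holddown: Hold-down: a yellow rigid sleeve with a flange. Flange: disc 144 mm diameter, 6 mm thick, at the bottom. Tube: 40 mm outside diameter, up to 70 mm height, bore 32 mm right through (2 mm of play round the spigot). About 0.25 kg. Origin: on its axis at the flange's underside, z up the tube. Starts standing on the table, flange down; goes on the spigot the same way up.
- tray: Light wooden tray for mixed jars, fixed to the table, 130 mm along its x, 170 mm along its y, walls 25 mm high and 5 mm thick, floor 5 mm thick. Origin: centre of its underside. Two jars fit side by side along its y, at about y = +38 and -38 mm.
- brush_tin: Bystander: steel tin of brushes, 72 mm diameter, tin 95 mm tall, brushes up to about 190 mm. Origin: centre of its underside. Leave alone.
- oil_bottle: Bystander: amber bottle 60 mm diameter, 150 mm tall. Origin: centre of its underside. Leave alone.
- paint_can: Bystander: paint can, 90 mm diameter, 100 mm tall. Origin: centre of its underside. Leave alone.
There are look-alikes about, which are no part of the job. Leave any black or purple look-alike of the jar1 alone. What is shaped like the mixed2 but black is not meant.

How it is judged:
By the outcome, as a careful person would: the job done as asked, in the order asked, and still so for the second after the job is handed in, with the robot touching nothing.
Of jar0, jar1, jar2, jar3 only 3 to 4 are there at a start; the rules pass over those that are not, and their reading is None.
Of mixed0, mixed1, mixed2 only 1 to 2 are there at a start; the rules pass over those that are not, and their reading is None.
At some moment in a run one of jar0, jar1, jar2, jar3, holddown may be knocked a few centimetres aside while the robot is not near it.
It also fails if it takes over 208 s, if anything falls off the work surface, if the arm or the gripper's body presses on something with over 40 N, if the wrist force passes 120 N, or if a joint passes its speed limit or range.

## Working session

There is one attempt and no reset: what is moved stays moved. The work goes in short steps, Python scripts to look and compute and a shell command to move; the robot and the scene stay as the last step left them, time stands still between calls to the robot, and variables do not carry over. Pictures are saved under pics/ and viewed, and the job is handed in when it is done.

```bash
ls -la; mkdir -p pics
python3 - <<'E'
from workcell import state, vision, job, env
import cv2
print(state()); print(env.grasp_offset)
for n in ("scene","top"):
    m=vision.camera_model(n); print(n,m)
    f=vision.grab_frame(n); cv2.imwrite(f"pics/{n}0.png",f[:,:,::-1])
E
```

```text
total 12
drwxr-xr-x  3 agent agent 4096 Dec  7 09:24 .
drwxr-xr-x 23 root  root  4096 Dec  7 09:24 ..
drwxr-xr-x  2 agent agent 4096 Dec  7 09:24 pics
{'time_s': 0.0, 'qpos': array([-7.51721484e+01,  1.83526867e+01,  8.97078234e+01,  2.66411229e-04,
        7.20433059e+01, -1.14728040e+00]), 'qvel': array([-0.01192657,  0.00394404, -0.04270048,  0.01314613,  0.0629267 ,
        0.08129459]), 'effort': array([ 2.38582885e-03, -4.12455511e+01, -2.31969041e+01,  7.27650826e-02,
        4.57406673e-02, -1.40395091e-04]), 'ee_pos': array([ 158.10899582, -552.30037747,  213.10019764]), 'ee_rot': array([-89.99766811,   0.10379012, -74.02494822]), 'force': array([-0.31045796, -0.32564062, -0.29187749]), 'torque': array([-0.02458479, -0.06432498, -0.02278553]), 'gripper_width': 91.38691319262706}
18.8
scene {'fov_y': 52.97132048878535, 'cx': 324.46898252271416, 'cy': 239.56894057615824, 'extrinsics': array([[ 5.61810179e-01,  8.27038771e-01,  1.93957321e-02,
        -3.45375565e+02],
       [-5.50622171e-01,  3.56336065e-01,  7.54877363e-01,
         2.15097584e+02],
       [ 6.17401448e-01, -4.34777506e-01,  6.55579112e-01,
        -1.55444810e+03],
       [ 0.00000000e+00,  0.00000000e+00,  0.00000000e+00,
         1.00000000e+00]])}
top {'fov_y': 44.59705204320257, 'cx': 316.6611974528535, 'cy': 249.45024008874, 'extrinsics': array([[-6.93789456e-03, -9.99969696e-01,  3.53175240e-03,
         1.80882554e+01],
       [ 9.75410567e-01, -5.98938193e-03,  2.20314212e-01,
        -5.96583655e+02],
       [-2.20286383e-01,  4.97342539e-03,  9.75422562e-01,
        -1.14128344e+03],
       [ 0.00000000e+00,  0.00000000e+00,  0.00000000e+00,
         1.00000000e+00]])}
```

View pics/scene0.png

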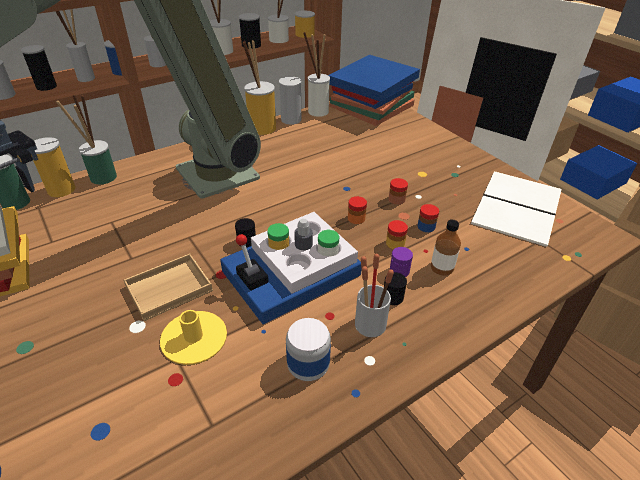

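View pics/top0.png

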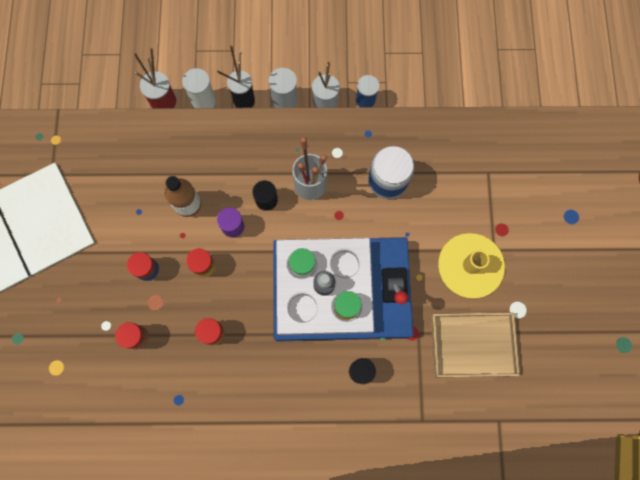

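```bash
cat > h.py <<'E'
import numpy as np, cv2
from workcell import state, vision, job, env
M={n:vision.camera_model(n) for n in("scene","top")}
def K(n):
    f=240/np.tan(np.radians(M[n]['fov_y']/2)); return f,M[n]['cx'],M[n]['cy']
def proj(n,p):
    p=np.atleast_2d(np.asarray(p,float)); E=M[n]['extrinsics']; c=p@E[:3,:3].T+E[:3,3]
    f,cx,cy=K(n); return np.c_[cx+f*c[:,0]/-c[:,2], cy-f*c[:,1]/-c[:,2]]
def ray(n,uv):
    E=M[n]['extrinsics'];f,cx,cy=K(n); d=np.array([(uv[0]-cx)/f,-(uv[1]-cy)/f,-1.])
    R=E[:3,:3]; return -R.T@E[:3,3], R.T@d
def back(n,uv,z):
    o,d=ray(n,uv); return o+d*(z-o[2])/d[2]
def tri(uvs,uvt):
    (o1,d1),(o2,d2)=ray("scene",uvs),ray("top",uvt)
    A=np.c_[d1,-d2]; s=np.linalg.lstsq(A,o2-o1,rcond=None)[0]
    a,b=o1+s[0]*d1,o2+s[1]*d2; return (a+b)/2, np.linalg.norm(a-b)
def grab(n,tag):
    f=vision.grab_frame(n); cv2.imwrite(f"pics/{n}{tag}.png",f[:,:,::-1]); return f
def blobs(f,lo,hi,amin=60):
    h=cv2.cvtColor(f,cv2.COLOR_RGB2HSV); m=cv2.inRange(h,np.array(lo),np.array(hi))
    if lo[0]<3: m|=cv2.inRange(h,np.array((175,lo[1],lo[2])),np.array((180,hi[1],hi[2])))
    k,l,s,c=cv2.connectedComponentsWithStats(m)
    return [(s[i,4],c[i].round(1),s[i,:4]) for i in range(1,k) if s[i,4]>=amin]
E
python3 - <<'E'
from h import *
for n in("scene","top"):
    f=cv2.imread(f"pics/{n}0.png")[:,:,::-1].copy()
    print(n)
    for nm,lo,hi in(("red",(0,170,120),(6,255,255)),("green",(50,120,60),(75,255,255)),("yel",(25,150,100),(32,255,255))):
        for b in blobs(f,lo,hi): print(nm,b, back(n,b[1],62 if nm=="red" else 117 if nm=='green' else 0).round(0))
c=cv2.imread("pics/top0.png")[160:400,80:340]; cv2.imwrite("pics/c1.png",cv2.resize(c,None,fx=2.4,fy=2.4,interpolation=cv2.INTER_CUBIC))
c=cv2.imread("pics/top0.png")[210:400,260:530]; cv2.imwrite("pics/c2.png",cv2.resize(c,None,fx=2.9,fy=2.9,interpolation=cv2.INTER_CUBIC))
c=cv2.imread("pics/scene0.png")[190:390,110:370]; cv2.imwrite("pics/c3.png",cv2.resize(c,None,fx=3,fy=3,interpolation=cv2.INTER_CUBIC))
E
```

```text
scene
red (np.int32(138), array([398.9, 182.8]), array([391, 178,  17,  10], dtype=int32)) [425. 393.  62.]
red (np.int32(161), array([357.6, 201.5]), array([349, 196,  18,  12], dtype=int32)) [433. 234.  62.]
red (np.int32(173), array([429.5, 209.4]), array([421, 204,  18,  12], dtype=int32)) [570. 379.  62.]
red (np.int32(192), array([397.5, 226. ]), array([388, 220,  20,  13], dtype=int32)) [577. 257.  62.]
red (np.int32(68), array([241.1, 238. ]), array([236, 234,  11,   8], dtype=int32)) [ 398. -109.   62.]
red (np.int32(149), array([175.1, 379.2]), array([168, 373,  15,  13], dtype=int32)) [ 697. -399.   62.]
green (np.int32(303), array([277.8, 231.9]), array([268, 224,  21,  17], dtype=int32)) [485. -50. 117.]
green (np.int32(309), array([328.1, 238.3]), array([318, 230,  21,  18], dtype=int32)) [570.  38. 117.]
yel (np.int32(1787), array([196.4, 338.3]), array([160, 311,  67,  52], dtype=int32)) [ 580. -317.   -0.]
top
red (np.int32(101), array([501.4, 229.3]), array([496, 224,  12,  11], dtype=int32)) [ 639. -372.   62.]
red (np.int32(462), array([198.4, 260.3]), array([187, 249,  24,  24], dtype=int32)) [576. 258.  62.]
red (np.int32(467), array([139.2, 264.1]), array([127, 253,  25,  24], dtype=int32)) [569. 380.  62.]
red (np.int32(110), array([400.5, 297.2]), array([395, 292,  12,  11], dtype=int32)) [ 497. -156.   62.]
red (np.int32(505), array([207.6, 330.6]), array([195, 318,  26,  26], dtype=int32)) [432. 234.  62.]
red (np.int32(501), array([128. , 334.9]), array([115, 323,  26,  25], dtype=int32)) [425. 393.  62.]
green (np.int32(465), array([301.6, 260.9]), array([290, 249,  24,  25], dtype=int32)) [562.  44. 117.]
green (np.int32(488), array([347.4, 304. ]), array([336, 292,  25,  25], dtype=int32)) [477. -44. 117.]
yel (np.int32(2437), array([467.8, 266.1]), array([439, 234,  65,  64], dtype=int32)) [ 573. -314.    0.]
```

View pics/c2.png

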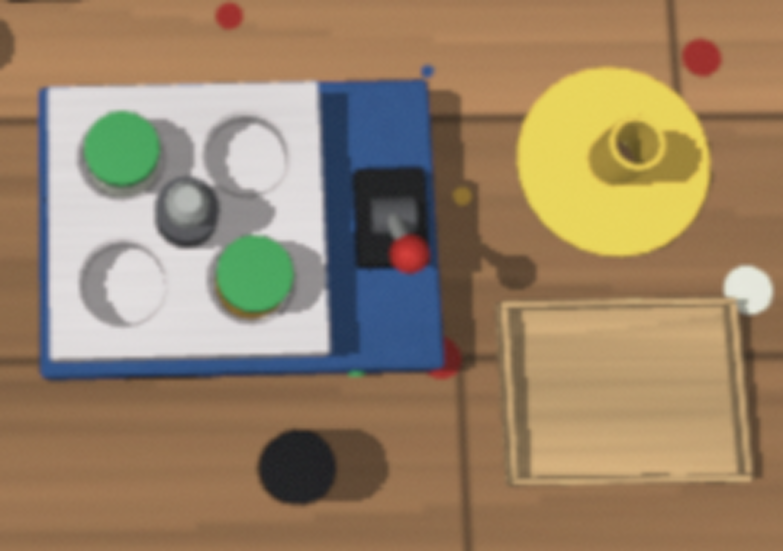

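View pics/c3.png

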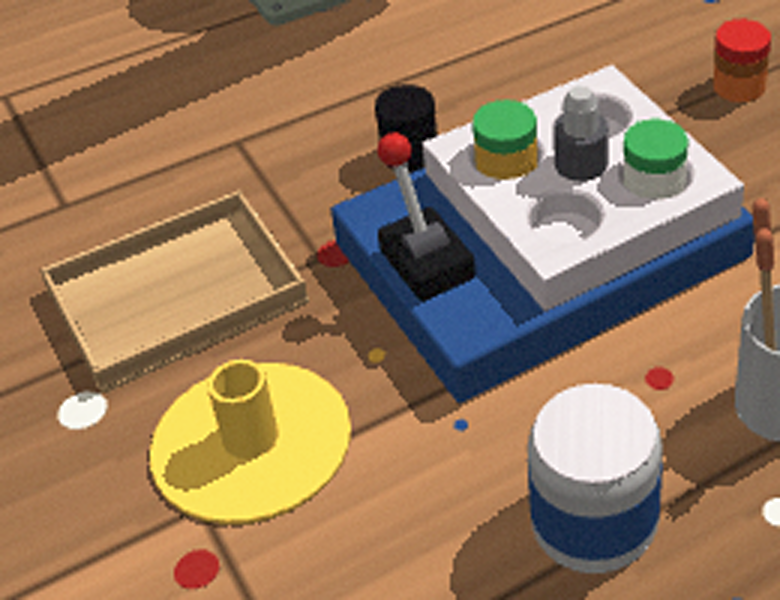

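```bash
cat > fit.py <<'E'
from h import *
from scipy.optimize import least_squares
f=cv2.imread("pics/top0.png")[:,:,::-1].copy()
h=cv2.cvtColor(f,cv2.COLOR_RGB2HSV)
def hull(mask,roi,z):
    m=np.zeros_like(mask); x0,y0,x1,y1=roi; m[y0:y1,x0:x1]=mask[y0:y1,x0:x1]
    k,l,s,c=cv2.connectedComponentsWithStats(m); i=1+np.argmax(s[1:,4]); m=(l==i).astype(np.uint8)*255
    cs,_=cv2.findContours(m,cv2.RETR_EXTERNAL,cv2.CHAIN_APPROX_NONE); c=max(cs,key=len)[:,0]
    P=np.array([back("top",p,z)[:2] for p in c]); return P,s[i]
white=cv2.inRange(h,(0,0,130),(180,45,255))
P,s=hull(white,(265,230,380,345),80); r=cv2.minAreaRect(P.astype(np.float32)); print("cradle",s,r)
blue=cv2.inRange(h,(105,130,40),(125,255,255))
P,s=hull(blue,(265,230,425,350),45); r=cv2.minAreaRect(P.astype(np.float32)); print("housing",s,r)
yel=cv2.inRange(h,(24,120,70),(34,255,255))
P,s=hull(yel,(420,220,520,310),6); print("flange",s,cv2.minEnclosingCircle(P.astype(np.float32)), cv2.fitEllipse(P.astype(np.float32)))
E
python3 fit.py
python3 - <<'E'
from h import *
c=cv2.imread("pics/top0.png")[300:390,420:530]; cv2.imwrite("pics/c4.png",cv2.resize(c,None,fx=7,fy=6.5,interpolation=cv2.INTER_CUBIC))
c=cv2.imread("pics/top0.png")[225:350,265:425]; cv2.imwrite("pics/c5.png",cv2.resize(c,None,fx=4.8,fy=4.8,interpolation=cv2.INTER_CUBIC))
for nm,uv,z in(("bottleTop",(174,183),150),("bottlebase",(187,207),0),("tintop",(310,170),95),("cantop",(392,164),100),("purple",(231,221),62),("black",(265,195),62),("blackNear",(362,371),62),("brushtips",(304,143),190),("brush2",(322,158),190)): print(nm,back("top",uv,z).round(0))
E
```

```text
cradle [ 276  238   98   97 7184] ((520.3380737304688, -0.02272796630859375), (192.7933349609375, 191.8062744140625), 1.0772027969360352)
housing [ 275  238  137  102 3096] ((519.79296875, -37.73164367675781), (206.51795959472656, 278.76348876953125), 0.9426551461219788)
flange [ 439  234   65   64 2634] ((574.1217041015625, -318.964111328125), 71.05512237548828) ((573.8987426757812, -319.17950439453125), (138.7036590576172, 139.34555053710938), 43.05677032470703)
bottleTop [713. 294. 150.]
bottlebase [710. 300.  -0.]
tintop [760.  27.  95.]
cantop [ 770. -143.  100.]
purple [660. 193.  62.]
black [716. 123.  62.]
blackNear [351. -74.  62.]
brushtips [779.  38. 190.]
brush2 [748.   3. 190.]
```

View pics/c4.png

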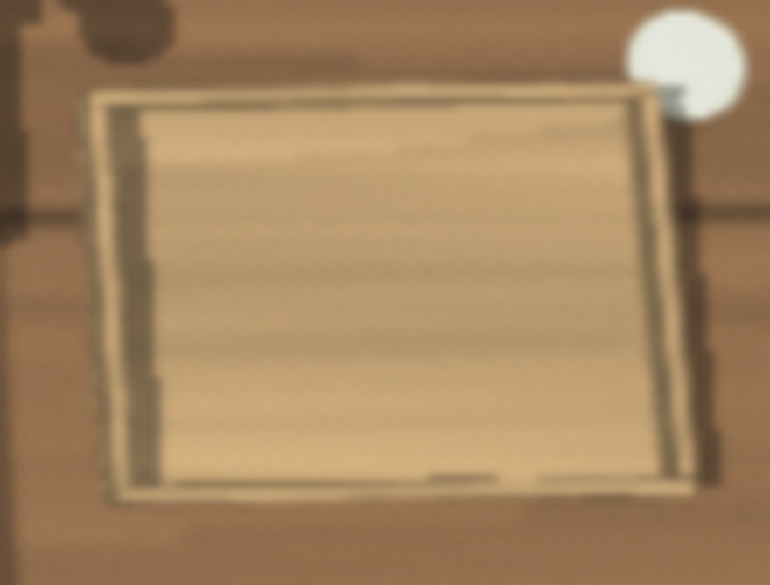

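View pics/c5.png

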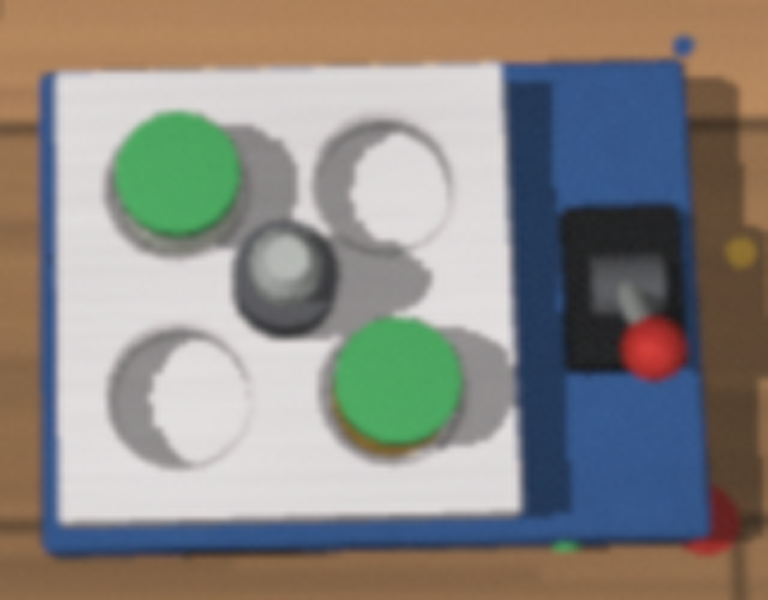

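Run:
```python
from h import *
print("spigot top",back("top",(324.4-.1,225+258/4.8),154))
c=[(90,92),(660,84),(693,492),(112,500)]
P=np.array([back("top",(420+a/7,300+b/6.5),25)[:2] for a,b in c]); print(P.round(0),P.mean(0), cv2.minAreaRect(P.astype(np.float32)))
# shaker model overlay
R=lambda a:np.array([[np.cos(a),-np.sin(a)],[np.sin(a),np.cos(a)]])
s=np.array([520,0]);a=np.radians(1)
for n in("scene","top"):
    im=cv2.imread(f"pics/{n}0.png"); big=cv2.resize(im,None,fx=4,fy=4,interpolation=cv2.INTER_CUBIC)
    def poly(pts,col,z):
        pts=np.array(pts,float); W=np.c_[(R(a)@pts.T).T+s,np.full(len(pts),z)]
        uv=((proj(n,W)+.5)*4-.5); cv2.polylines(big,[uv.round().astype(np.int32)],True,col,1)
    t=np.linspace(0,2*np.pi,60)[:-1]; circ=lambda x,y,r:np.c_[x+r*np.cos(t),y+r*np.sin(t)]
    poly([(-95,-95),(95,-95),(95,95),(-95,95)],(255,0,255),80)
    poly([(-105,-180),(105,-180),(105,105),(-105,105)],(0,255,255),45)
    for x in(-44,44):
        for y in(-44,44): poly(circ(x,y,28.5),(0,0,255),80); 
    poly(circ(0,0,9),(0,0,255),154); poly(circ(0,0,22),(255,0,255),119)
    u=(proj(n,[[520,-20,80]])[0]*4).astype(int)
    cv2.imwrite(f"pics/ov_{n}.png",big[u[1]-290:u[1]+290,u[0]-380:u[0]+380])
```

```text
spigot top [520.09295203   0.5921845  154.        ]
[[ 466. -227.]
 [ 468. -398.]
 [ 340. -397.]
 [ 338. -227.]] [ 402.92633533 -312.35085848] ((402.9701843261719, -312.5323181152344), (128.10377502441406, 171.3151397705078), 0.4330156147480011)
```

View pics/ov_top.png

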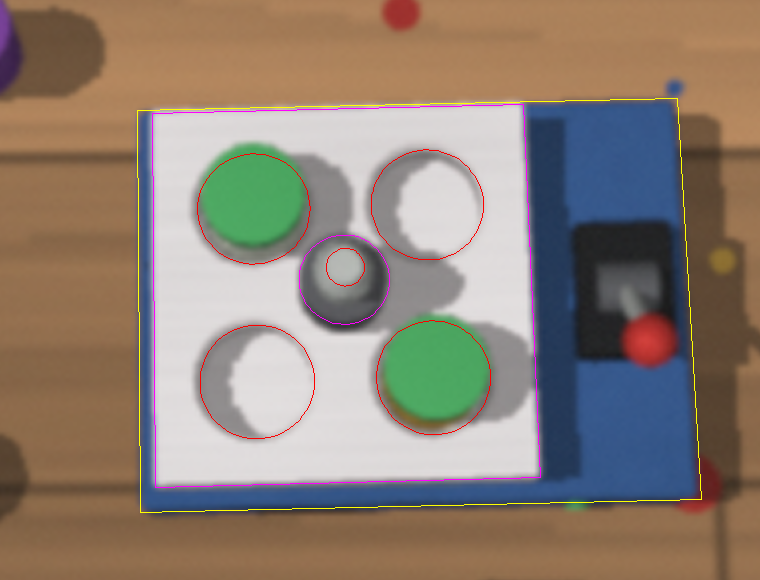

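View pics/ov_scene.png

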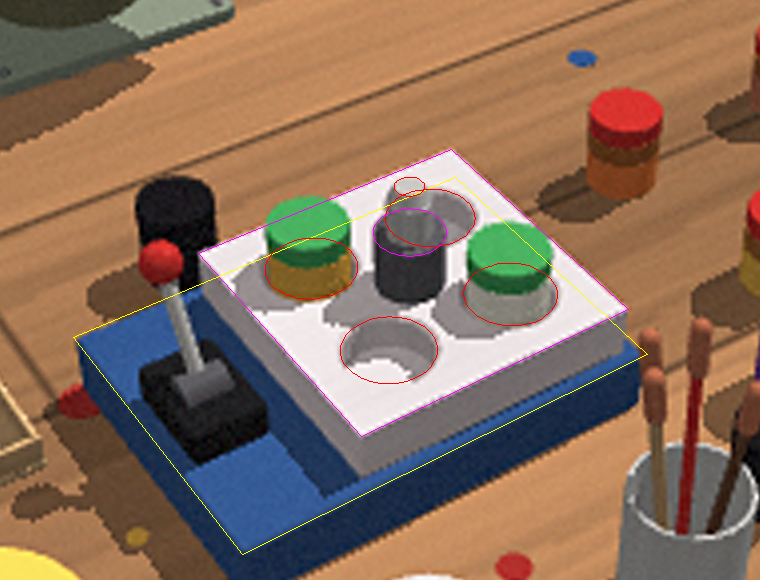

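```bash
cat > go.py <<'E'
# usage: go.py x y z yaw [x y z yaw ...]: prints tool-frame shifts (cm) and turn (deg) from present pose
import sys
from h import *
from scipy.spatial.transform import Rotation as Ro
s=state(); R=Ro.from_euler('xyz',s['ee_rot'],degrees=True).as_matrix()
yaw=np.degrees(np.arctan2(R[1,0],R[0,0]))
print("t",round(s['time_s'],2),"tcp",s['ee_pos'].round(1),"rot",s['ee_rot'].round(2),"w",round(s['gripper_width'],1),"F",s['force'].round(1),"q",s['qpos'].round(0))
a=[float(v) for v in sys.argv[1:]]
for i in range(0,len(a),4):
    d=R.T@(np.array(a[i:i+3])-s['ee_pos']); t=-((a[i+3]-yaw+90)%180-90)
    print("shift cm",(d/10).round(2),"turn",round(t,1))
E
python3 go.py 477 -44 200 -44
```

```text
t 0.1 tcp [ 158.1 -552.4  213.2] rot [-90.     0.09 -74.03] w 91.2 F [ 0.   0.1 -0.5] q [-75.  18.  90.  -0.  72.  -1.]
shift cm [-40.1    1.38  44.65] turn -30.0
```

```bash
python3 -m handwheel '[[9,[-40.1,1.4,44.65],-30],[9,[-40.1,1.4,44.65],-30],[9,[-40.1,1.4,44.65],-30],[9,[-40.1,1.4,44.65],-30],[9,[-40.1,1.4,44.65],-30],[9,[-40.1,1.4,44.65],-30],[9,[-40.1,1.4,44.65],-30],[9,[-40.1,1.4,44.65],-30],[9,[-40.1,1.4,44.65],-30],[9,[-40.1,1.4,44.65],-30]]' 20; python3 go.py 477 -44 150 -44
```

```text
time_s: 1.1
ee_pos: [424.1, -127.2, 202.1]
ee_rot: [-90.0, 0.1, -44.0]
force: [1.2, -1.9, -0.0]
gripper_width: 90.2
t 1.1 tcp [ 424.1 -127.2  202.1] rot [-8.996e+01  7.000e-02 -4.402e+01] w 90.2 F [ 1.2 -1.9 -0. ] q [-18.   7. 107.   0.  66.  26.]
shift cm [-1.98  5.22  9.66] turn -0.0
```

```bash
python3 -m handwheel '[[7.5,[-2,3,9.7],0],[7.5,[-2,3,9.7],0],[7.5,[-2,3,9.7],0],[7.5,[-2,5.2,9.7],0],[7.5,[-2,5.2,9.7],0],[7.5,[-2,5.2,9.7],0]]' ; python3 go.py 477 -44 87 -44
python3 - <<'E'
from h import *
f=grab("top","a"); cv2.imwrite("pics/c6.png",cv2.resize(f[200:380,250:430,::-1],None,fx=3.3,fy=3.3,interpolation=cv2.INTER_CUBIC))
f=grab("scene","a"); cv2.imwrite("pics/c7.png",cv2.resize(f[150:330,190:410,::-1],None,fx=3.3,fy=3.3,interpolation=cv2.INTER_CUBIC))
E
```

```text
time_s: 1.7
ee_pos: [476.6, -44.1, 150.2]
ee_rot: [-90.0, 0.1, -44.1]
force: [-0.2, -0.0, 0.6]
gripper_width: 75.3
t 1.7 tcp [476.6 -44.1 150.2] rot [-90.01   0.12 -44.06] w 75.3 F [-0.2 -0.   0.6] q [ -7.  13. 107.   0.  60.  37.]
shift cm [0.04 6.32 0.04] turn -0.1
```

View pics/c7.png

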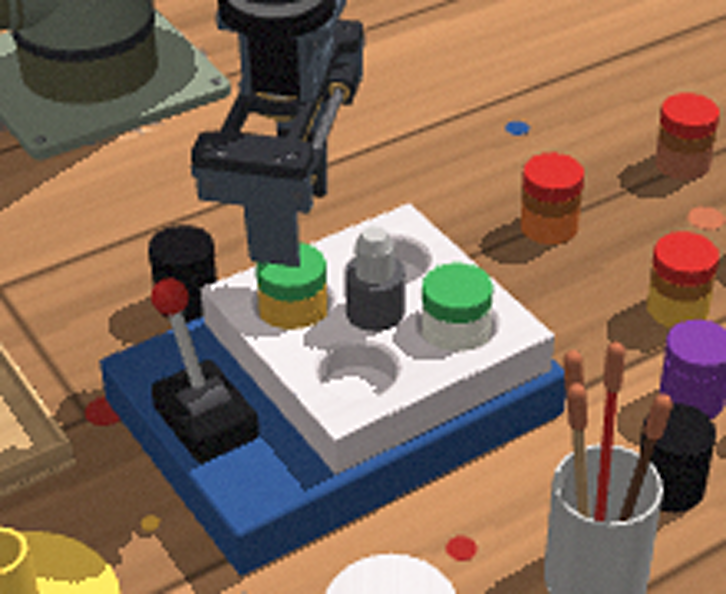

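View pics/c6.png

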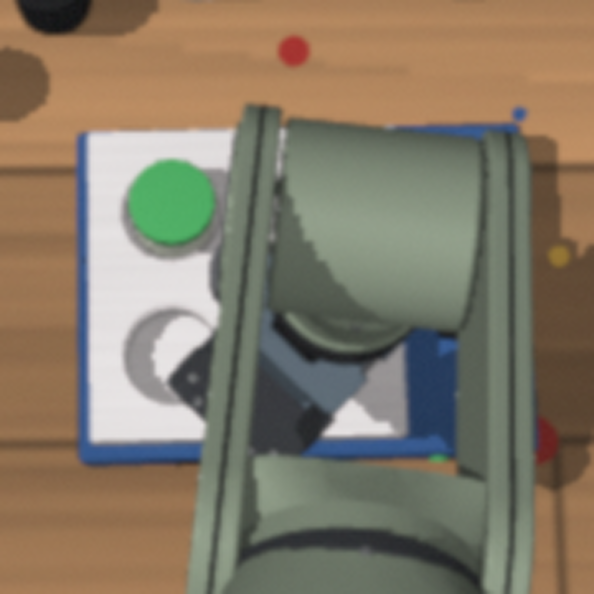

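```bash
python3 -m handwheel '[[7.5,[0,2.5,0],0],[7.5,[0,4.5,0],0],[7.5,[0,6.3,0],0],[7.5,[0,6.3,0],0],[4.5,[0,6.3,0],0],[4.5,[0,6.3,0],0],[4.5,[0,6.3,0],0],[4.5,[0,6.3,0],0],[4.5,[0,6.3,0],0]]' 25; python3 go.py 477 -44 87 -44
```

```text
time_s: 2.7
ee_pos: [478.3, -44.4, 89.2]
ee_rot: [-89.8, -0.1, -44.1]
force: [0.3, -0.7, 6.6]
gripper_width: 52.1
t 2.7 tcp [478.3 -44.4  89.2] rot [-89.84  -0.12 -44.09] w 52.1 F [ 0.3 -0.7  6.6] q [ -7.  17. 112.   0.  51.  37.]
shift cm [-0.12  0.22 -0.06] turn -0.1
```

```bash
python3 -m handwheel '[[4.5,[0,-0.5,0],0],[4.5,[0,-2,0],0],[4.5,[0,-4,0],0],[4.5,[0,-6,0],0],[4.5,[0,-6,0],0],[4.5,[0,-6,0],0]]'; python3 go.py 403 -350.4 160 0.5 403 -350.4 130 0.5;  python3 - <<'E'
from h import *
f=grab("scene","b"); cv2.imwrite("pics/c8.png",cv2.resize(f[150:330,190:410,::-1],None,fx=3.3,fy=3.3,interpolation=cv2.INTER_CUBIC))
E
```

```text
time_s: 3.3
ee_pos: [477.7, -44.4, 148.8]
ee_rot: [-89.9, -0.1, -44.1]
force: [-0.9, 0.1, -2.4]
gripper_width: 51.4
t 3.3 tcp [477.7 -44.4 148.8] rot [-89.86  -0.09 -44.08] w 51.4 F [-0.9  0.1 -2.4] q [ -7.  13. 108.   0.  59.  37.]
shift cm [ 15.93  -1.16 -27.18] turn -44.6
shift cm [ 15.92   1.84 -27.18] turn -44.6
```

View pics/c8.png

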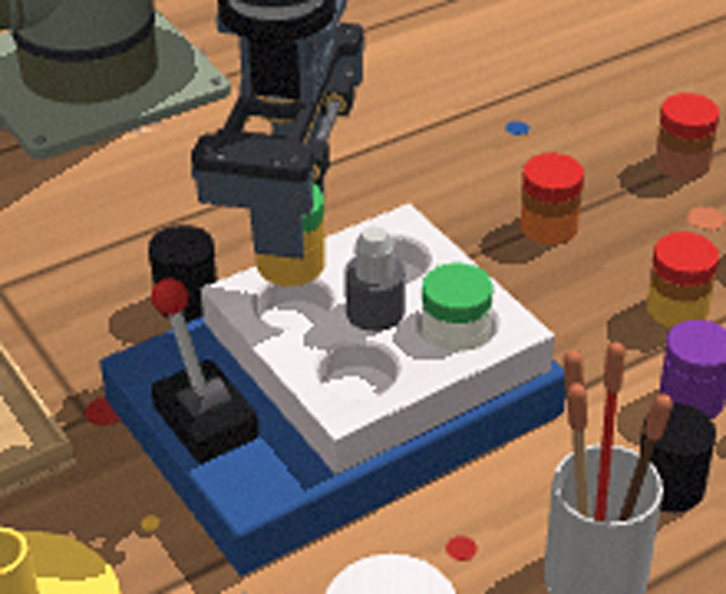

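```bash
python3 -m handwheel '[[4.5,[0,-4,0],0],[4.5,[0,-6.1,0],0],[4.5,[4,-6.1,-6.8],-8],[4.5,[15.9,-6.1,-27.2],-44.6],[4.5,[15.9,-6.1,-27.2],-44.6],[4.5,[15.9,-6.1,-27.2],-44.6],[4.5,[15.9,-6.1,-27.2],-44.6],[4.5,[15.9,-6.1,-27.2],-44.6],[4.5,[15.9,-6.1,-27.2],-44.6],[4.5,[15.9,-6.1,-27.2],-44.6]]'; python3 go.py 403 -350.4 80 0.5 403 -350.4 42 0.5
```

```text
time_s: 4.35
ee_pos: [400.2, -355.0, 206.9]
ee_rot: [-90.0, 0.1, 0.2]
force: [0.3, 1.1, -2.1]
gripper_width: 51.7
t 4.35 tcp [ 400.2 -355.   206.9] rot [-9.e+01  7.e-02  2.e-01] w 51.7 F [ 0.3  1.1 -2.1] q [-43.  15.  95.  -0.  70. -43.]
shift cm [ 0.3  12.69  0.46] turn -0.3
shift cm [ 0.31 16.49  0.45] turn -0.3
```

```bash
python3 -m handwheel '[[4.5,[0.3,4,0.4],0],[4.5,[0.3,8,0.4],0],[4.5,[0.3,12,0.4],0],[4.5,[0.3,14.5,0.4],0],[4.5,[0.3,16.2,0.4],0],[4.5,[0.3,16.4,0.4],0],[4.5,[0.3,16.4,0.4],0]]'; python3 go.py 403 -350.4 39 0.5
```

```text
time_s: 5.05
ee_pos: [402.7, -350.2, 42.1]
ee_rot: [-89.9, 0.2, 0.2]
force: [0.1, 0.6, -1.9]
gripper_width: 51.4
t 5.05 tcp [ 402.7 -350.2   42.1] rot [-89.9    0.16   0.21] w 51.4 F [ 0.1  0.6 -1.9] q [-42.  24. 108.  -0.  48. -42.]
shift cm [ 0.03  0.31 -0.02] turn -0.3
```

```bash
python3 -m handwheel '[[4.5,[0,0.2,0],0],[4.5,[0,0.4,0],0],[4.5,[0,0.4,0],0]]'; python3 go.py 403 -350.4 39 0.5
```

```text
time_s: 5.35
ee_pos: [403.1, -350.5, 39.1]
ee_rot: [-90.0, 0.1, 0.2]
force: [-0.6, -0.2, 1.2]
gripper_width: 51.4
t 5.35 tcp [ 403.1 -350.5   39.1] rot [-89.97   0.09   0.21] w 51.4 F [-0.6 -0.2  1.2] q [-42.  25. 108.  -0.  47. -42.]
shift cm [-0.01  0.01  0.01] turn -0.3
```

```bash
python3 -m handwheel '[[7.5,[0,0,0],0],[7.5,[0,0,0],0],[7.5,[0,0,0],0],[7.5,[0,-4,0],0],[7.5,[0,-8,0],0],[7.5,[0,-12,0],0],[7.5,[0,-16,0],0],[7.5,[0,-16,0],0]]'; python3 go.py 562 44 205 -44
```

```text
time_s: 6.15
ee_pos: [405.9, -352.8, 205.1]
ee_rot: [-90.4, -0.4, 0.2]
force: [0.1, -0.6, -0.2]
gripper_width: 75.1
t 6.15 tcp [ 405.9 -352.8  205.1] rot [-90.44  -0.44   0.21] w 75.1 F [ 0.1 -0.6 -0.2] q [-42.  15.  96.  -0.  69. -42.]
shift cm [15.75 -0.18 39.63] turn 44.2
```

```bash
python3 -m handwheel '[[7.5,[15.7,0,39.6],44.2],[7.5,[15.7,0,39.6],44.2],[7.5,[15.7,0,39.6],44.2],[7.5,[15.7,0,39.6],44.2],[7.5,[15.7,0,39.6],44.2],[7.5,[15.7,0,39.6],44.2],[7.5,[15.7,0,39.6],44.2],[7.5,[15.7,0,39.6],44.2],[7.5,[15.7,0,39.6],44.2],[7.5,[15.7,0,39.6],44.2]]'
python3 - <<'E'
from h import *
f=grab("top","d");print([ (b[1],back("top",b[1],67).round(1)) for b in blobs(f,(50,120,60),(75,255,255))])
E
python3 go.py 562 44 130 -44 562 44 89 -44
```

```text
time_s: 7.15
ee_pos: [562.8, 48.8, 202.0]
ee_rot: [-89.9, -0.5, -43.7]
force: [0.3, -0.6, -0.1]
gripper_width: 75.1
[(array([305.7, 265. ]), array([564. ,  36.9,  67. ])), (array([499.5, 343.1]), array([ 403. , -348.9,   67. ]))]
t 7.2 tcp [561.7  46.4 201.9] rot [-90.07  -0.55 -43.72] w 75.0 F [ 0.7  0.2 -0. ] q [ 4. 18. 93. -0. 70. 48.]
shift cm [ 0.12  7.2  -0.15] turn 0.3
shift cm [ 0.08 11.3  -0.14] turn 0.3
```

View pics/topd.png

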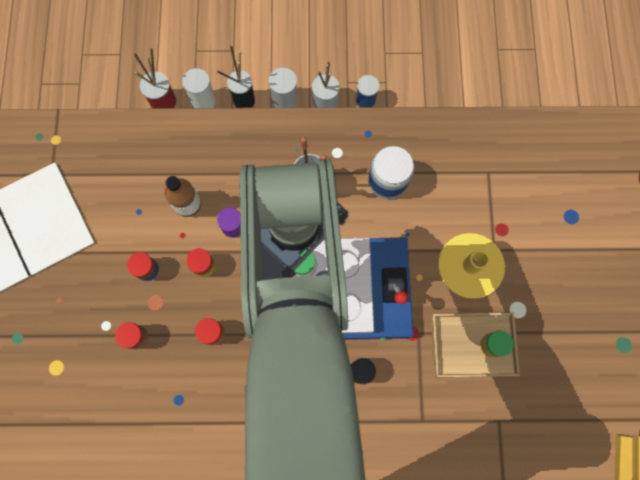

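```bash
python3 -m handwheel '[[7.5,[0.1,4,-0.15],0],[7.5,[0.1,7.2,-0.15],0],[7.5,[0.1,9.5,-0.15],0],[7.5,[0.1,11,-0.15],0],[7.5,[0.1,11.2,-0.15],0],[4.5,[0.1,11.2,-0.15],0],[4.5,[0.1,11.2,-0.15],0],[4.5,[0.1,11.2,-0.15],0],[4.5,[0.1,11.2,-0.15],0],[4.5,[0.1,11.2,-0.15],0]]' 25; python3 go.py 562 44 210 -44
```

```text
time_s: 8.2
ee_pos: [563.0, 43.6, 91.1]
ee_rot: [-90.0, -0.7, -43.7]
force: [0.2, -1.3, 4.1]
gripper_width: 51.9
t 8.2 tcp [563.   43.6  91.1] rot [-89.98  -0.67 -43.71] w 51.9 F [ 0.2 -1.3  4.1] q [  4.  23. 101.  -1.  55.  48.]
shift cm [  0.04 -11.89  -0.03] turn 0.3
```

```bash
python3 -m handwheel '[[4.5,[0,-0.5,0],0],[4.5,[0,-2.5,0],0],[4.5,[0,-6,0],0],[4.5,[0,-10,0],0],[4.5,[0,-12.5,0],0],[4.5,[0,-12.5,0],0]]'; python3 go.py 403 -274.4 213 0.5
```

```text
time_s: 8.8
ee_pos: [563.9, 45.0, 220.1]
ee_rot: [-89.6, -1.0, -43.7]
force: [0.2, -0.4, -1.6]
gripper_width: 51.3
t 8.8 tcp [563.9  45.  220.1] rot [-89.63  -0.97 -43.71] w 51.3 F [ 0.2 -0.4 -1.6] q [ 4. 17. 91. -0. 71. 48.]
shift cm [ 10.42   0.67 -34.21] turn -44.2
```

```bash
python3 -m handwheel '[[4.5,[10.4,0.7,-34.2],-44.2],[4.5,[10.4,0.7,-34.2],-44.2],[4.5,[10.4,0.7,-34.2],-44.2],[4.5,[10.4,0.7,-34.2],-44.2],[4.5,[10.4,0.7,-34.2],-44.2],[4.5,[10.4,0.7,-34.2],-44.2],[4.5,[10.4,0.7,-34.2],-44.2],[4.5,[10.4,0.7,-34.2],-44.2],[4.5,[10.4,0.7,-34.2],-44.2],[4.5,[10.4,0.7,-34.2],-44.2]]'; python3 go.py 403 -274.4 44 0.5
```

```text
time_s: 9.8
ee_pos: [402.0, -273.7, 211.3]
ee_rot: [-90.3, -0.8, 0.4]
force: [1.2, 0.0, -1.7]
gripper_width: 51.3
t 9.8 tcp [ 402.  -273.7  211.3] rot [-90.27  -0.83   0.4 ] w 51.3 F [ 1.2  0.  -1.7] q [-36.  10. 102.   0.  68. -36.]
shift cm [-1.400e-01  1.673e+01  1.000e-02] turn -0.1
```

```bash
python3 -m handwheel '[[4.5,[-0.1,4,0],0],[4.5,[-0.1,8,0],0],[4.5,[-0.1,12,0],0],[4.5,[-0.1,15,0],0],[4.5,[-0.1,16.5,0],0],[4.5,[-0.1,16.7,0],0],[4.5,[-0.1,16.7,0],0]]'; python3 go.py 403 -274.4 41 0.5
```

```text
time_s: 10.5
ee_pos: [403.8, -273.4, 44.0]
ee_rot: [-90.2, -0.8, 0.5]
force: [0.6, 0.2, -1.3]
gripper_width: 51.6
t 10.5 tcp [ 403.8 -273.4   44. ] rot [-90.22  -0.79   0.48] w 51.6 F [ 0.6  0.2 -1.3] q [-36.  21. 115.   0.  44. -36.]
shift cm [-0.09  0.3  -0.09] turn -0.0
```

```bash
python3 -m handwheel '[[4.5,[0,0.2,0],0],[4.5,[0,0.4,0],0],[4.5,[0,0.4,0],0]]'; python3 go.py 403 -274.4 39 0.5
```

```text
time_s: 10.8
ee_pos: [404.8, -273.7, 41.2]
ee_rot: [-90.3, -0.9, 0.5]
force: [-0.4, 1.4, 2.5]
gripper_width: 51.3
t 10.8 tcp [ 404.8 -273.7   41.2] rot [-90.29  -0.93   0.48] w 51.3 F [-0.4  1.4  2.5] q [-36.  21. 115.   0.  43. -36.]
shift cm [-0.19  0.22 -0.06] turn -0.0
```

```bash
python3 -m handwheel '[[7.5,[0,0,0],0],[7.5,[0,0,0],0],[7.5,[0,0,0],0],[7.5,[0,-4,0],0],[7.5,[0,-8,0],0],[7.5,[0,-12,0],0],[7.5,[0,-16,0],0],[7.5,[0,-16.5,0],0],[7.5,[0,-16.5,0],0]]'; python3 go.py 432.5 40 205 46 432.5 234 205 46
```

```text
time_s: 11.7
ee_pos: [402.5, -273.3, 207.2]
ee_rot: [-90.4, -1.1, 0.5]
force: [0.2, -0.3, -1.2]
gripper_width: 75.5
t 11.7 tcp [ 402.5 -273.3  207.2] rot [-90.39  -1.05   0.47] w 75.5 F [ 0.2 -0.3 -1.2] q [-36.  10. 102.   0.  67. -36.]
shift cm [ 3.26  0.07 31.3 ] turn -45.5
shift cm [ 3.42 -0.06 50.7 ] turn -45.5
```

```bash
python3 -m handwheel '[[7.5,[3.4,0,50.7],-45.5],[7.5,[3.4,0,50.7],-45.5],[7.5,[3.4,0,50.7],-45.5],[7.5,[3.4,0,50.7],-45.5],[7.5,[3.4,0,50.7],-45.5],[7.5,[3.4,0,50.7],-45.5],[7.5,[3.4,0,50.7],-45.5],[7.5,[3.4,0,50.7],-45.5],[7.5,[3.4,0,50.7],-45.5],[7.5,[3.4,0,50.7],-45.5]]'; python3 -m handwheel '[[7.5,[0,0,0],0],[7.5,[0,0,0],0]]';python3 - <<'E'
from h import *
f=grab("top","e")
for nm,lo,hi in(("red",(0,170,120),(6,255,255)),("green",(50,120,60),(75,255,255))):
  for b in blobs(f,lo,hi): print(nm,b[1],back("top",b[1],62 if nm=="red" else 67).round(1))
E
python3 go.py 432.5 234 80 46 432.5 234 33 46
```

```text
time_s: 12.7
ee_pos: [430.5, 227.7, 202.2]
ee_rot: [-91.0, -0.2, 46.0]
force: [1.6, -0.4, -0.1]
gripper_width: 74.7
time_s: 12.9
ee_pos: [429.0, 227.9, 199.7]
ee_rot: [-90.9, 0.1, 46.2]
force: [-0.9, -0.6, 0.1]
gripper_width: 75.1
red [501.5 229.3] [ 638.5 -372.5   62. ]
red [198.5 260.4] [576.1 257.9  62. ]
red [137.3 260.2] [577.3 384.   62. ]
red [400.6 297.3] [ 496.8 -156.    62. ]
green [460.3 342.4] [ 404.9 -270.8   67. ]
green [499.8 343.3] [ 402.6 -349.5   67. ]
t 12.95 tcp [429.3 226.9 200.2] rot [-9.091e+01  3.000e-02  4.606e+01] w 75.3 F [-0.4 -1.1  0.4] q [ 27.  11. 102.  -1.  67. -19.]
shift cm [ 0.74 12.02  0.45] turn 0.1
shift cm [ 0.74 16.72  0.52] turn 0.1
```

View pics/tope.png

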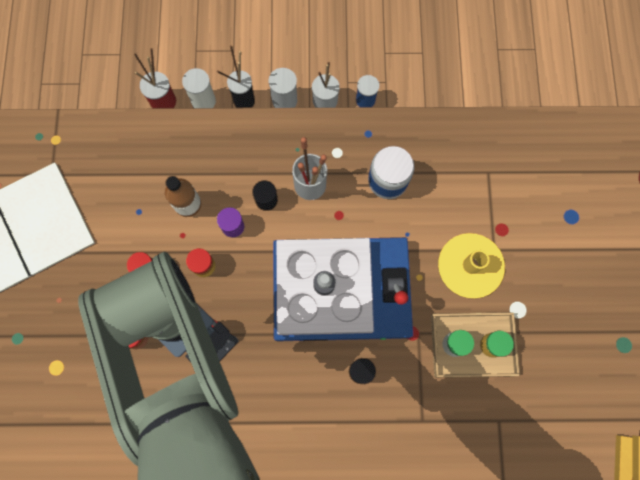

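```bash
python3 - <<'E'
from h import *
f=grab("scene","e")
for b in blobs(f,(0,170,120),(6,255,255)): print(b[0],b[1],back("scene",b[1],62).round(1))
cv2.imwrite("pics/c9.png",cv2.resize(f[110:290,280:480,::-1],None,fx=3.3,fy=3.3,interpolation=cv2.INTER_CUBIC))
E
python3 go.py 432.5 234 80 46 432.5 234 33 46
```

```text
138 [398.8 182.8] [425.3 392.5  62. ]
164 [357.5 201.4] [432.9 233.8  62. ]
172 [429.4 209.4] [569.7 378.6  62. ]
196 [397.6 226. ] [577.1 257.1  62. ]
69 [241.1 238. ] [ 397.6 -109.4   62. ]
148 [175.1 379.2] [ 696.9 -398.6   62. ]
t 13.0 tcp [429.6 226.4 200.8] rot [-9.093e+01 -4.000e-02  4.598e+01] w 74.7 F [ 0.3 -0.4  0.6] q [ 27.  11. 102.  -1.  67. -19.]
shift cm [ 0.74 12.07  0.52] turn -0.0
shift cm [ 0.73 16.77  0.59] turn -0.0
```

View pics/c9.png

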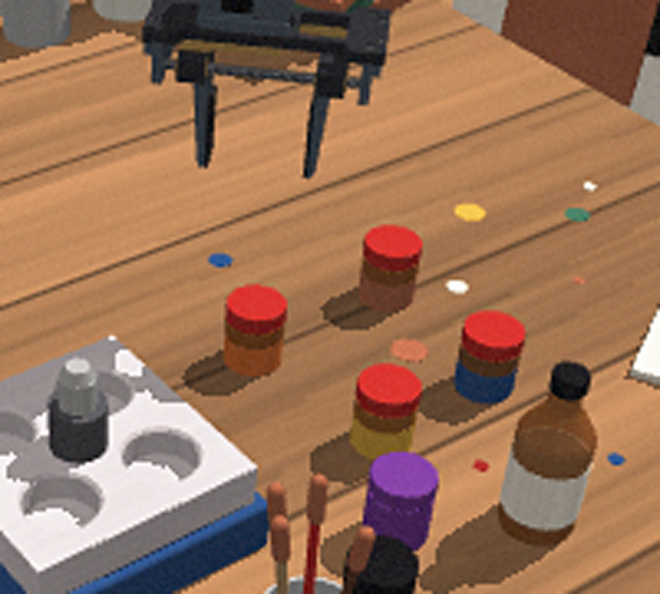

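```bash
python3 -m handwheel '[[7.5,[0.7,4,0.5],0],[7.5,[0.7,8,0.5],0],[7.5,[0.7,12,0.5],0],[7.5,[0.7,15,0.5],0],[7.5,[0.7,16.7,0.6],0],[7.5,[0.7,16.7,0.6],0],[4.5,[0.7,16.7,0.6],0],[4.5,[0.7,16.7,0.6],0],[4.5,[0.7,16.7,0.6],0],[4.5,[0.7,16.7,0.6],0]]' 25; python3 go.py 432.5 234 33 46;python3 -m handwheel '[[4.5,[0,0,0],0],[4.5,[0,0,0],0]]'; python3 go.py 432.5 234 33 46
```

```text
time_s: 14.0
ee_pos: [433.1, 234.0, 34.9]
ee_rot: [-91.0, -0.2, 46.0]
force: [0.2, -0.8, 4.1]
gripper_width: 51.8
t 14.0 tcp [433.1 234.   34.9] rot [-90.99  -0.18  45.98] w 51.8 F [ 0.2 -0.8  4.1] q [ 28.  22. 115.  -1.  43. -17.]
shift cm [-0.05  0.19  0.05] turn -0.0
time_s: 14.2
ee_pos: [432.9, 234.1, 35.0]
ee_rot: [-91.0, -0.2, 46.0]
force: [-1.3, 0.9, -1.8]
gripper_width: 51.4
t 14.2 tcp [432.9 234.1  35. ] rot [-90.99  -0.18  45.99] w 51.4 F [-1.3  0.9 -1.8] q [ 28.  22. 115.  -1.  43. -17.]
shift cm [-0.03  0.2   0.03] turn -0.0
```

```bash
python3 -m handwheel '[[4.5,[0,-1,0],0],[4.5,[0,-5,0],0],[4.5,[0,-10,0],0],[4.5,[0,-13,0],0],[4.5,[0,-14,0],0],[4.5,[0,-14,0],0],[4.5,[0,-14,0],0]]'; python3 go.py 475.2 43.2 172 46
```

```text
time_s: 14.9
ee_pos: [429.7, 234.8, 173.3]
ee_rot: [-90.9, 0.0, 46.0]
force: [0.1, -0.2, -2.7]
gripper_width: 51.6
t 14.9 tcp [429.7 234.8 173.3] rot [-9.093e+01  1.000e-02  4.599e+01] w 51.6 F [ 0.1 -0.2 -2.7] q [ 28.  12. 104.  -1.  63. -18.]
shift cm [-10.62   0.4  -16.58] turn -0.0
```

```bash
python3 -m handwheel '[[4.5,[-10.6,0.3,-16.6],0],[4.5,[-10.6,0.3,-16.6],0],[4.5,[-10.6,0.3,-16.6],0],[4.5,[-10.6,0.3,-16.6],0],[4.5,[-10.6,0.3,-16.6],0],[4.5,[-10.6,0.3,-16.6],0],[4.5,[-10.6,0.3,-16.6],0]]'; python3 -m handwheel '[[4.5,[0,0,0],0],[4.5,[0,0,0],0]]'; python3 go.py 475.2 43.2 122 46
```

```text
time_s: 15.6
ee_pos: [474.5, 43.8, 171.6]
ee_rot: [-90.8, 0.1, 46.0]
force: [-0.1, -0.4, -2.9]
gripper_width: 51.7
time_s: 15.8
ee_pos: [473.9, 45.0, 171.1]
ee_rot: [-90.7, 0.2, 46.1]
force: [-0.2, -0.6, -1.8]
gripper_width: 51.7
t 15.8 tcp [473.9  45.  171.1] rot [-90.73   0.17  46.13] w 51.7 F [-0.2 -0.6 -1.8] q [  5.  11. 106.  -1.  62. -41.]
shift cm [-0.03  4.91 -0.15] turn 0.1
```

```bash
python3 -m handwheel '[[4.5,[0,2,-0.15],0],[4.5,[0,4,-0.15],0],[4.5,[0,4.9,-0.15],0],[4.5,[0,4.9,-0.15],0],[4.5,[0,4.9,-0.15],0]]'; python3 go.py 475.2 43.2 92 46
```

```text
time_s: 16.3
ee_pos: [475.8, 43.8, 122.7]
ee_rot: [-90.8, 0.1, 46.2]
force: [0.0, 0.1, -2.6]
gripper_width: 51.8
t 16.3 tcp [475.8  43.8 122.7] rot [-90.76   0.14  46.17] w 51.8 F [ 0.   0.1 -2.6] q [  4.  14. 110.  -1.  55. -41.]
shift cm [-0.08  3.07  0.04] turn 0.2
```

```bash
python3 -m handwheel '[[4.5,[-0.05,0.8,0],0],[4.5,[-0.05,1.5,0],0],[4.5,[-0.05,2.2,0],0],[4.5,[-0.05,2.8,0],0],[4.5,[-0.05,3.1,0],0],[4.5,[-0.05,3.1,0],0]]'; python3 go.py 475.2 43.2 90 46
```

```text
time_s: 16.9
ee_pos: [475.3, 43.0, 91.1]
ee_rot: [-90.7, 0.2, 46.2]
force: [-0.7, 0.4, -1.9]
gripper_width: 51.7
t 16.9 tcp [475.3  43.   91.1] rot [-90.71   0.19  46.17] w 51.7 F [-0.7  0.4 -1.9] q [  4.  16. 113.  -1.  51. -41.]
shift cm [0.01 0.11 0.02] turn 0.2
```

Inserted freely. Lower 2 mm to touch the floor, then release.

```bash
python3 -m handwheel '[[4.5,[0,0.1,0],0],[4.5,[0,0.2,0],0],[4.5,[0,0.2,0],0],[6.5,[0,0.2,0],0],[6.5,[0,0.2,0],0],[6.5,[0,0.1,0],0],[6.5,[0,-3,0],0],[6.5,[0,-7,0],0],[6.5,[0,-11,0],0],[6.5,[0,-11,0],0]]'; python3 -m handwheel '[[7.5,[0,0,0],0]]'; python3 go.py 576.3 258 205 -44 576.3 258 205 46
```

```text
time_s: 17.9
ee_pos: [478.2, 44.5, 206.4]
ee_rot: [-91.2, -0.3, 46.2]
force: [0.3, -0.6, 0.0]
gripper_width: 65.2
time_s: 18.0
ee_pos: [478.1, 44.6, 206.6]
ee_rot: [-91.2, -0.4, 46.2]
force: [0.1, -0.5, 0.0]
gripper_width: 70.6
t 18.0 tcp [478.1  44.6 206.6] rot [-91.2   -0.36  46.17] w 70.6 F [ 0.1 -0.5  0. ] q [  4.  10. 103.  -1.  67. -41.]
shift cm [22.19  0.14  7.7 ] turn -89.8
shift cm [22.19  0.14  7.7 ] turn 0.2
```

```bash
python3 -m handwheel '[[7.5,[22.2,0,7.7],90],[7.5,[22.2,0,7.7],90],[7.5,[22.2,0,7.7],90],[7.5,[22.2,0,7.7],90],[7.5,[22.2,0,7.7],90],[7.5,[22.2,0,7.7],90],[7.5,[22.2,0,7.7],90],[7.5,[22.2,0,7.7],90],[7.5,[22.2,0,7.7],90],[7.5,[22.2,0,7.7],90]]'
python3 - <<'E'
from h import *
f=grab("scene","f")
for b in blobs(f,(0,170,120),(6,255,255)): print(b[0],b[1],back("scene",b[1],62).round(1))
cv2.imwrite("pics/c10.png",cv2.resize(f[110:290,240:460,::-1],None,fx=3.3,fy=3.3,interpolation=cv2.INTER_CUBIC))
E
python3 go.py 576.3 258 33 -44
```

```text
time_s: 19.0
ee_pos: [575.7, 257.8, 204.3]
ee_rot: [-89.9, -1.1, -39.1]
force: [-0.6, -0.6, -0.4]
gripper_width: 74.6
62 [394.5 182.4] [416.9 383.1  62. ]
176 [429.4 209.4] [569.7 378.6  62. ]
175 [308.9 216.1] [415.2  83.5  62. ]
194 [397.6 226. ] [577.1 257.1  62. ]
148 [175.1 379.2] [ 696.9 -398.6   62. ]
t 19.05 tcp [575.7 257.8 204.4] rot [-89.91  -1.14 -39.35] w 74.8 F [-1.1 -0.2 -0.1] q [24. 23. 83. -1. 73. 63.]
shift cm [-0.31 17.13  0.02] turn 4.7
```

View pics/c10.png

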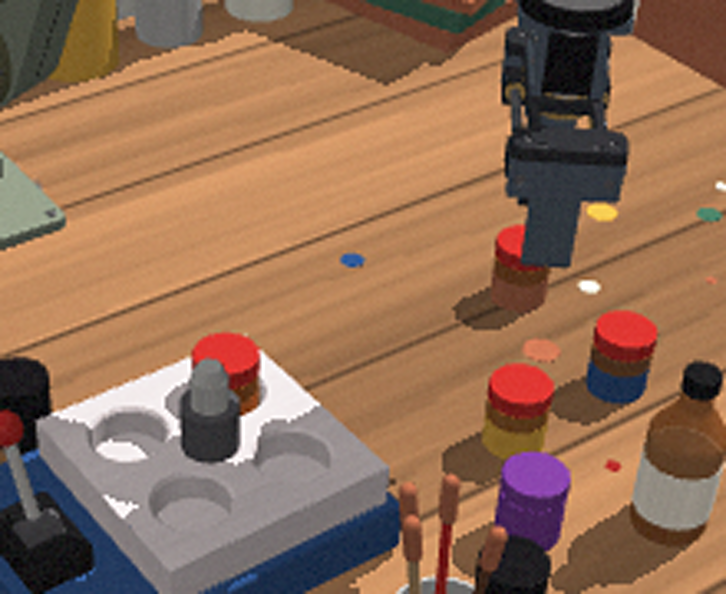

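```bash
python3 -m handwheel '[[7.5,[-0.3,4,0],4.7],[7.5,[-0.3,8,0],4.7],[7.5,[-0.3,12,0],4.7],[7.5,[-0.3,15,0],4.7],[7.5,[-0.3,17,0],4.7],[7.5,[-0.3,17.1,0],4.7],[4.5,[-0.3,17.1,0],4.7],[4.5,[-0.3,17.1,0],4.7],[4.5,[-0.3,17.1,0],4.7],[4.5,[-0.3,17.1,0],4.7]]' 25; python3 -m handwheel '[[4.5,[0,0,0],0],[4.5,[0,0,0],0]]'; python3 go.py 576.5 257.8 33 -44
```

```text
time_s: 20.05
ee_pos: [577.1, 258.1, 34.8]
ee_rot: [-89.7, -1.2, -44.0]
force: [1.0, 0.2, 2.7]
gripper_width: 51.5
time_s: 20.25
ee_pos: [577.1, 258.1, 35.1]
ee_rot: [-89.6, -1.2, -44.0]
force: [-0.6, -0.8, -1.6]
gripper_width: 51.5
t 20.25 tcp [577.1 258.1  35.1] rot [-89.64  -1.2  -44.03] w 51.5 F [-0.6 -0.8 -1.6] q [24. 32. 96. -1. 52. 68.]
shift cm [-0.03  0.21 -0.06] turn -0.0
```

```bash
python3 -m handwheel '[[4.5,[0,-1,0],0],[4.5,[0,-5,0],0],[4.5,[0,-10,0],0],[4.5,[0,-13,0],0],[4.5,[0,-14,0],0],[4.5,[0,-14,0],0],[4.5,[0,-14,0],0]]'; python3 go.py 563.2 44.8 172 -44
```

```text
time_s: 20.95
ee_pos: [573.2, 259.0, 173.1]
ee_rot: [-89.8, -1.1, -44.0]
force: [-0.6, 0.1, -3.6]
gripper_width: 51.7
t 20.95 tcp [573.2 259.  173.1] rot [-89.84  -1.12 -44.03] w 51.7 F [-0.6  0.1 -3.6] q [24. 24. 86. -1. 69. 68.]
shift cm [ 14.16   0.34 -16.1 ] turn -0.0
```

```bash
python3 -m handwheel '[[4.5,[14.2,0.2,-16.1],0],[4.5,[14.2,0.2,-16.1],0],[4.5,[14.2,0.2,-16.1],0],[4.5,[14.2,0.2,-16.1],0],[4.5,[14.2,0.2,-16.1],0],[4.5,[14.2,0.2,-16.1],0],[4.5,[14.2,0.2,-16.1],0],[4.5,[14.2,0.2,-16.1],0]]'; python3 go.py 563.2 44.8 122 -44
```

```text
time_s: 21.75
ee_pos: [563.2, 45.9, 172.6]
ee_rot: [-89.9, -1.0, -43.9]
force: [-0.0, 0.2, -1.9]
gripper_width: 51.4
t 21.75 tcp [563.2  45.9 172.6] rot [-89.88  -1.04 -43.94] w 51.4 F [-0.   0.2 -1.9] q [ 4. 19. 95. -1. 65. 48.]
shift cm [-0.02  5.06 -0.09] turn 0.1
```

```bash
python3 -m handwheel '[[4.5,[0,2,-0.1],0],[4.5,[0,4,-0.1],0],[4.5,[0,5,-0.1],0],[4.5,[0,5,-0.1],0],[4.5,[0,5,-0.1],0]]'; python3 go.py 563.2 44.8 92 -44
```

```text
time_s: 22.25
ee_pos: [563.8, 45.3, 123.0]
ee_rot: [-89.8, -1.1, -43.9]
force: [0.8, -0.4, -1.5]
gripper_width: 51.6
t 22.25 tcp [563.8  45.3 123. ] rot [-89.84  -1.06 -43.89] w 51.6 F [ 0.8 -0.4 -1.5] q [ 4. 21. 99. -1. 59. 48.]
shift cm [-0.06  3.1  -0.09] turn 0.1
```

```bash
python3 -m handwheel '[[4.5,[-0.05,0.8,-0.08],0],[4.5,[-0.05,1.5,-0.08],0],[4.5,[-0.05,2.2,-0.08],0],[4.5,[-0.05,2.8,-0.08],0],[4.5,[-0.05,3.1,-0.08],0],[4.5,[-0.05,3.1,-0.08],0]]'; python3 go.py 563.2 44.8 90 -44
```

```text
time_s: 22.85
ee_pos: [563.0, 44.7, 91.4]
ee_rot: [-89.9, -1.0, -43.9]
force: [0.2, -0.3, -1.6]
gripper_width: 51.7
t 22.85 tcp [563.   44.7  91.4] rot [-89.89  -1.02 -43.9 ] w 51.7 F [ 0.2 -0.3 -1.6] q [  4.  23. 102.  -1.  55.  48.]
shift cm [0.   0.14 0.02] turn 0.1
```

```bash
python3 -m handwheel '[[4.5,[0,0.1,0],0],[4.5,[0,0.2,0],0],[4.5,[0,0.2,0],0],[6.5,[0,0.2,0],0],[6.5,[0,0.2,0],0],[6.5,[0,0.1,0],0],[6.5,[0,-3,0],0],[6.5,[0,-7,0],0],[6.5,[0,-11,0],0],[7.5,[0,-11,0],0]]'; python3 -m handwheel '[[7.5,[0,0,0],0]]'; python3 go.py 425.3 393 205 -44
```

```text
time_s: 23.85
ee_pos: [565.0, 46.2, 207.6]
ee_rot: [-89.4, -1.5, -43.9]
force: [0.5, 1.0, -0.6]
gripper_width: 70.3
time_s: 23.95
ee_pos: [564.8, 46.2, 207.9]
ee_rot: [-89.3, -1.5, -43.9]
force: [-0.2, -0.1, -0.1]
gripper_width: 74.7
t 23.95 tcp [564.8  46.2 207.9] rot [-89.32  -1.53 -43.9 ] w 74.7 F [-0.2 -0.1 -0.1] q [ 4. 17. 92. -1. 69. 48.]
shift cm [-34.1   -0.44  15.32] turn 0.1
```

```bash
python3 -m handwheel '[[7.5,[-34.1,-0.4,15.3],0],[7.5,[-34.1,-0.4,15.3],0],[7.5,[-34.1,-0.4,15.3],0],[7.5,[-34.1,-0.4,15.3],0],[7.5,[-34.1,-0.4,15.3],0],[7.5,[-34.1,-0.4,15.3],0],[7.5,[-34.1,-0.4,15.3],0],[7.5,[-34.1,-0.4,15.3],0],[7.5,[-34.1,-0.4,15.3],0],[7.5,[-34.1,-0.4,15.3],0]]'
python3 - <<'E'
from h import *
f=grab("scene","g")
for b in blobs(f,(0,170,120),(6,255,255)): print(b[0],b[1],back("scene",b[1],62).round(1))
cv2.imwrite("pics/c11.png",cv2.resize(f[110:290,240:460,::-1],None,fx=3.3,fy=3.3,interpolation=cv2.INTER_CUBIC))
E
python3 go.py 425.3 393 33 -44
```

```text
time_s: 24.95
ee_pos: [424.6, 392.4, 203.2]
ee_rot: [-89.5, -1.6, -43.8]
force: [-0.1, -0.4, 0.2]
gripper_width: 75.2
137 [399.  182.8] [425.6 393.   62. ]
173 [429.4 209.4] [569.7 378.6  62. ]
165 [308.8 216.1] [415.1  83.3  62. ]
225 [328.7 236. ] [511.8  81.6  62. ]
69 [241.1 238. ] [ 397.6 -109.4   62. ]
147 [175.1 379.2] [ 696.9 -398.6   62. ]
t 25.0 tcp [425.1 391.8 203.6] rot [-89.46  -1.55 -43.91] w 75.1 F [-0.5 -0.4  0.3] q [42. 19. 91. -2. 70. 87.]
shift cm [-0.53 17.05 -0.06] turn 0.1
```

View pics/c11.png

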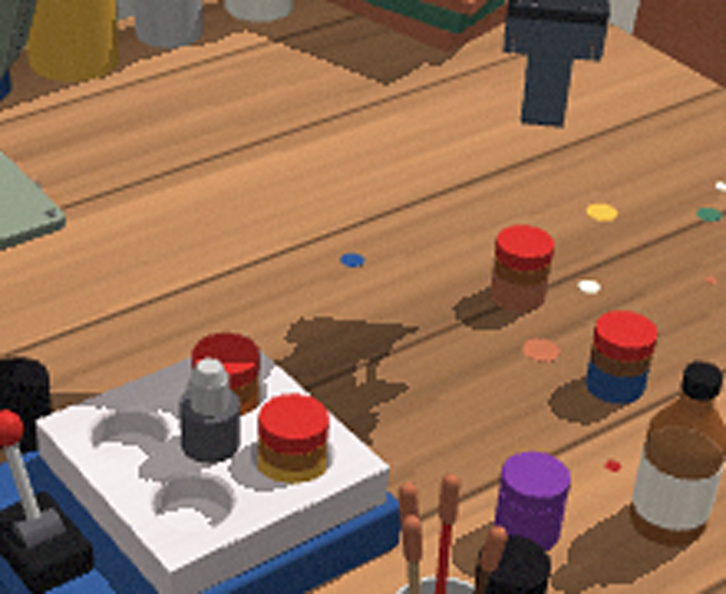

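```bash
python3 -m handwheel '[[7.5,[-0.5,4,0],0],[7.5,[-0.5,8,0],0],[7.5,[-0.5,12,0],0],[7.5,[-0.5,15,0],0],[7.5,[-0.5,17,0],0],[7.5,[-0.5,17.1,0],0],[4.5,[-0.5,17.1,0],0],[4.5,[-0.5,17.1,0],0],[4.5,[-0.5,17.1,0],0],[4.5,[-0.5,17.1,0],0]]' 25; python3 -m handwheel '[[4.5,[0,0,0],0],[4.5,[0,0,0],0]]'; python3 go.py 425.3 393 33 -44
```

```text
time_s: 26.0
ee_pos: [426.7, 393.9, 34.0]
ee_rot: [-89.3, -1.6, -43.9]
force: [-0.1, -0.5, 5.6]
gripper_width: 51.5
time_s: 26.2
ee_pos: [426.6, 393.9, 34.3]
ee_rot: [-89.3, -1.6, -43.9]
force: [-0.6, -0.9, -2.9]
gripper_width: 51.7
t 26.2 tcp [426.6 393.9  34.3] rot [-89.27  -1.57 -43.91] w 51.7 F [-0.6 -0.9 -2.9] q [ 42.  28. 103.  -2.  48.  88.]
shift cm [-0.04  0.12 -0.16] turn 0.1
```

```bash
python3 -m handwheel '[[4.5,[0,-1,0],0],[4.5,[0,-5,0],0],[4.5,[0,-10,0],0],[4.5,[0,-14,0],0],[4.5,[0,-17,0],0],[4.5,[0,-17.5,0],0],[4.5,[0,-17.5,0],0],[4.5,[0,-17.5,0],0]]'; python3 go.py 477.6 -44 207 -44
```

```text
time_s: 27.0
ee_pos: [420.7, 394.7, 207.2]
ee_rot: [-89.5, -1.6, -43.9]
force: [-1.3, 0.2, -3.0]
gripper_width: 51.6
t 27.0 tcp [420.7 394.7 207.2] rot [-89.49  -1.56 -43.9 ] w 51.6 F [-1.3  0.2 -3. ] q [43. 18. 90. -2. 71. 87.]
shift cm [ 34.51   0.72 -27.68] turn 0.1
```

```bash
python3 -m handwheel '[[4.5,[34.5,0.6,-27.7],0],[4.5,[34.5,0.6,-27.7],0],[4.5,[34.5,0.6,-27.7],0],[4.5,[34.5,0.6,-27.7],0],[4.5,[34.5,0.6,-27.7],0],[4.5,[34.5,0.6,-27.7],0],[4.5,[34.5,0.6,-27.7],0],[4.5,[34.5,0.6,-27.7],0],[4.5,[34.5,0.6,-27.7],0],[4.5,[34.5,0.6,-27.7],0]]'; python3 -m handwheel '[[4.5,[0,0,0],0]]';  python3 go.py 477.6 -44 122 -44
```

```text
time_s: 28.0
ee_pos: [476.6, -48.7, 206.0]
ee_rot: [-89.7, -1.5, -44.3]
force: [-0.6, 0.3, -1.8]
gripper_width: 51.5
time_s: 28.1
ee_pos: [475.6, -49.2, 204.3]
ee_rot: [-89.8, -1.3, -44.4]
force: [0.2, 0.4, -2.3]
gripper_width: 51.8
t 28.1 tcp [475.6 -49.2 204.3] rot [-89.83  -1.27 -44.39] w 51.8 F [ 0.2  0.4 -2.3] q [ -7.   9. 103.  -1.  66.  38.]
shift cm [-0.4   8.22  0.48] turn -0.4
```

```bash
python3 -m handwheel '[[4.5,[-0.4,2,0.5],-0.4],[4.5,[-0.4,4,0.5],-0.4],[4.5,[-0.4,6,0.5],-0.4],[4.5,[-0.4,8,0.5],-0.4],[4.5,[-0.4,8.2,0.5],-0.4],[4.5,[-0.4,8.2,0.5],-0.4],[4.5,[-0.4,8.2,0.5],-0.4]]'; python3 go.py 477.6 -44 92 -44
```

```text
time_s: 28.8
ee_pos: [478.3, -43.4, 122.9]
ee_rot: [-89.8, -1.3, -43.9]
force: [-0.1, -0.1, -1.3]
gripper_width: 51.5
t 28.8 tcp [478.3 -43.4 122.9] rot [-89.79  -1.32 -43.94] w 51.5 F [-0.1 -0.1 -1.3] q [ -6.  14. 110.  -1.  54.  38.]
shift cm [-0.08  3.09 -0.11] turn 0.1
```

```bash
python3 -m handwheel '[[4.5,[-0.08,0.8,-0.1],0],[4.5,[-0.08,1.5,-0.1],0],[4.5,[-0.08,2.2,-0.1],0],[4.5,[-0.08,2.8,-0.1],0],[4.5,[-0.08,3.1,-0.1],0],[4.5,[-0.08,3.1,-0.1],0]]'; python3 go.py 477.6 -44 89.5 -44
```

```text
time_s: 29.4
ee_pos: [477.3, -44.0, 91.2]
ee_rot: [-89.8, -1.3, -43.9]
force: [-0.3, -0.3, -1.6]
gripper_width: 51.6
t 29.4 tcp [477.3 -44.   91.2] rot [-89.84  -1.26 -43.95] w 51.6 F [-0.3 -0.3 -1.6] q [ -6.  16. 113.  -1.  50.  38.]
shift cm [0.02 0.17 0.02] turn 0.1
```

```bash
python3 -m handwheel '[[4.5,[0,0.1,0],0],[4.5,[0,0.2,0],0],[4.5,[0,0.2,0],0],[6.5,[0,0.2,0],0],[6.5,[0,0.2,0],0],[6.5,[0,0.1,0],0]]'; python3 go.py 477 -44 90 -44;  python3 -m handwheel '[[6.5,[0,-3,0],0],[6.5,[0,-7,0],0],[6.5,[0,-11,0],0],[6.5,[0,-11.5,0],0],[7.5,[0,-11.5,0],0],[7.5,[0,-11.5,0],0],[7.5,[0,-11.5,0],0]]'; python3 go.py 569.5 379 205 46
```

```text
time_s: 30.0
ee_pos: [477.5, -44.0, 90.5]
ee_rot: [-89.8, -1.3, -43.9]
force: [0.2, 1.3, -0.6]
gripper_width: 64.9
t 30.0 tcp [477.5 -44.   90.5] rot [-89.82  -1.28 -43.95] w 64.9 F [ 0.2  1.3 -0.6] q [ -6.  16. 113.  -1.  50.  38.]
shift cm [-0.03  0.05 -0.03] turn 0.1
time_s: 30.7
ee_pos: [474.3, -42.4, 203.8]
ee_rot: [-89.9, -1.1, -43.9]
force: [1.2, 0.2, -0.8]
gripper_width: 74.7
t 30.7 tcp [474.3 -42.4 203.8] rot [-89.95  -1.12 -43.95] w 74.7 F [ 1.2  0.2 -0.8] q [ -6.   9. 103.  -1.  66.  38.]
shift cm [-22.38  -0.53  36.95] turn -89.9
```

```bash
python3 -m handwheel '[[7.5,[-22.4,-0.5,37],-90],[7.5,[-22.4,-0.5,37],-90],[7.5,[-22.4,-0.5,37],-90],[7.5,[-22.4,-0.5,37],-90],[7.5,[-22.4,-0.5,37],-90],[7.5,[-22.4,-0.5,37],-90],[7.5,[-22.4,-0.5,37],-90],[7.5,[-22.4,-0.5,37],-90],[7.5,[-22.4,-0.5,37],-90],[7.5,[-22.4,-0.5,37],-90]]'
python3 - <<'E'
from h import *
f=grab("scene","i")
for b in blobs(f,(0,170,120),(6,255,255)): print(b[0],b[1],back("scene",b[1],62).round(1))
cv2.imwrite("pics/c12.png",cv2.resize(f[110:290,240:460,::-1],None,fx=3.3,fy=3.3,interpolation=cv2.INTER_CUBIC))
E
python3 go.py 569.5 379 33 46
```

```text
time_s: 31.7
ee_pos: [569.4, 383.8, 201.4]
ee_rot: [-91.0, -0.0, 42.6]
force: [0.4, -1.4, 0.1]
gripper_width: 75.0
173 [429.5 209.5] [570.2 378.5  62. ]
164 [308.6 216. ] [414.4  83.1  62. ]
215 [277.6 229.3] [417.8 -14.7  62. ]
219 [328.5 235.9] [511.2  81.4  62. ]
70 [241. 238.] [ 397.5 -109.6   62. ]
148 [175.1 379.2] [ 696.9 -398.6   62. ]
t 31.75 tcp [569.1 381.5 201.6] rot [-91.07   0.1   42.74] w 75.0 F [ 0.6 -0.6  0.1] q [33. 29. 75. -1. 76. -9.]
shift cm [-0.11 16.86  0.1 ] turn -3.3
```

View pics/c12.png

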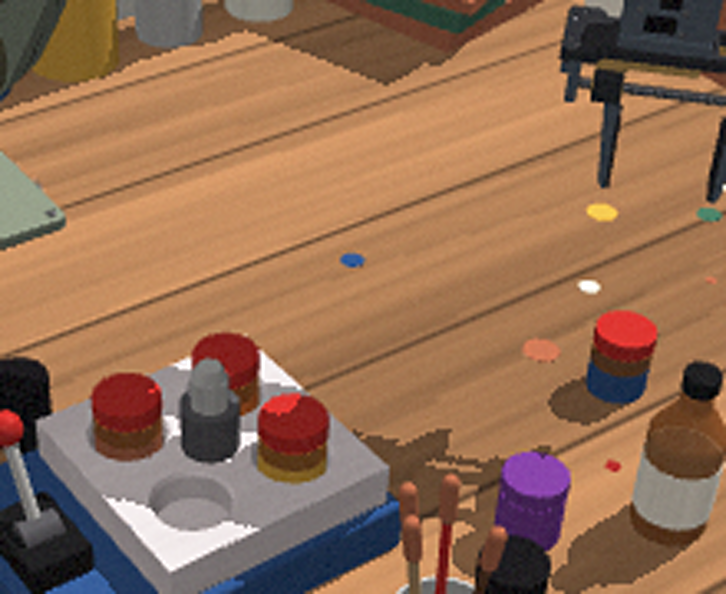

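Three jars are seated; blue one at px (429,209) unmoved at (570,378.7). Descend on it.

```bash
python3 -m handwheel '[[7.5,[-0.1,4,0.1],-3.3],[7.5,[-0.1,8,0.1],-3.3],[7.5,[-0.1,12,0.1],-3.3],[7.5,[-0.1,15,0.1],-3.3],[7.5,[-0.1,16.9,0.1],-3.3],[7.5,[-0.1,16.9,0.1],-3.3],[4.5,[-0.1,16.9,0.1],-3.3],[4.5,[-0.1,16.9,0.1],-3.3],[4.5,[-0.1,16.9,0.1],-3.3],[4.5,[-0.1,16.9,0.1],-3.3]]' 25; python3 -m handwheel '[[4.5,[0,0,0],0],[4.5,[0,0,0],0]]'; python3 go.py 569.8 378.8 33 46
```

```text
time_s: 32.75
ee_pos: [570.4, 379.5, 34.2]
ee_rot: [-91.1, -0.0, 46.0]
force: [0.3, 0.4, 2.5]
gripper_width: 51.3
time_s: 32.95
ee_pos: [570.3, 379.5, 34.4]
ee_rot: [-91.1, -0.0, 46.0]
force: [-0.4, -0.5, -2.5]
gripper_width: 51.8
t 32.95 tcp [570.3 379.5  34.4] rot [-91.1   -0.    46.01] w 51.8 F [-0.4 -0.5 -2.5] q [ 33.  36.  87.  -1.  57. -12.]
shift cm [-0.09  0.14 -0.01] turn 0.0
```

```bash
python3 -m handwheel '[[4.5,[0,-1,0],0],[4.5,[0,-5,0],0],[4.5,[0,-10,0],0],[4.5,[0,-14,0],0],[4.5,[0,-17,0],0],[4.5,[0,-17.3,0],0],[4.5,[0,-17.3,0],0],[4.5,[0,-17.3,0],0]]'; python3 go.py 564.8 -43.2 205 46
```

```text
time_s: 33.75
ee_pos: [566.8, 381.1, 204.7]
ee_rot: [-91.0, 0.3, 46.0]
force: [-0.5, -0.7, -1.8]
gripper_width: 51.7
t 33.75 tcp [566.8 381.1 204.7] rot [-91.05   0.27  46.02] w 51.7 F [-0.5 -0.7 -1.8] q [ 33.  29.  75.  -1.  77. -12.]
shift cm [-30.67   0.64 -29.31] turn 0.0
```

```bash
python3 -m handwheel '[[4.5,[-30.7,0.6,-29.3],0],[4.5,[-30.7,0.6,-29.3],0],[4.5,[-30.7,0.6,-29.3],0],[4.5,[-30.7,0.6,-29.3],0],[4.5,[-30.7,0.6,-29.3],0],[4.5,[-30.7,0.6,-29.3],0],[4.5,[-30.7,0.6,-29.3],0],[4.5,[-30.7,0.6,-29.3],0],[4.5,[-30.7,0.6,-29.3],0],[4.5,[-30.7,0.6,-29.3],0]]'; python3 -m handwheel '[[4.5,[0,0,0],0],[4.5,[0,0,0],0]]';  python3 go.py 564.8 -43.2 122 46
```

```text
time_s: 34.75
ee_pos: [563.0, -46.8, 203.0]
ee_rot: [-90.9, 0.5, 45.7]
force: [0.8, 1.1, -3.0]
gripper_width: 51.6
time_s: 34.95
ee_pos: [562.1, -46.2, 201.3]
ee_rot: [-90.7, 0.6, 45.8]
force: [0.0, -0.6, -2.3]
gripper_width: 51.3
t 34.95 tcp [562.1 -46.2 201.3] rot [-90.72   0.61  45.78] w 51.3 F [ 0.  -0.6 -2.3] q [ -5.  18.  92.  -1.  70. -51.]
shift cm [0.49 7.92 0.12] turn -0.2
```

```bash
python3 -m handwheel '[[4.5,[0.5,2,0.1],-0.2],[4.5,[0.5,4,0.1],-0.2],[4.5,[0.5,6,0.1],-0.2],[4.5,[0.5,7.8,0.1],-0.2],[4.5,[0.5,7.9,0.1],-0.2],[4.5,[0.5,7.9,0.1],-0.2],[4.5,[0.5,7.9,0.1],-0.2]]'; python3 go.py 564.8 -43.2 92 46
```

```text
time_s: 35.65
ee_pos: [565.8, -42.7, 123.2]
ee_rot: [-90.8, 0.5, 46.0]
force: [0.1, -0.0, -1.5]
gripper_width: 51.5
t 35.65 tcp [565.8 -42.7 123.2] rot [-90.8    0.54  46.03] w 51.5 F [ 0.1 -0.  -1.5] q [ -5.  22.  99.  -1.  60. -50.]
shift cm [-0.08  3.12  0.08] turn 0.0
```

```bash
python3 -m handwheel '[[4.5,[-0.08,0.8,0.08],0],[4.5,[-0.08,1.5,0.08],0],[4.5,[-0.08,2.2,0.08],0],[4.5,[-0.08,2.8,0.08],0],[4.5,[-0.08,3.1,0.08],0],[4.5,[-0.08,3.1,0.08],0]]'; python3 go.py 564.8 -43.2 89.5 46
```

```text
time_s: 36.25
ee_pos: [564.4, -43.2, 91.5]
ee_rot: [-90.7, 0.6, 46.0]
force: [-0.2, 0.5, -2.1]
gripper_width: 51.4
t 36.25 tcp [564.4 -43.2  91.5] rot [-90.74   0.59  46.02] w 51.4 F [-0.2  0.5 -2.1] q [ -5.  23. 101.  -1.  55. -50.]
shift cm [ 0.03  0.2  -0.02] turn 0.0
```

```bash
python3 -m handwheel '[[4.5,[0,0.1,0],0],[4.5,[0,0.2,0],0],[4.5,[0,0.2,0],0],[6.5,[0,0.2,0],0],[6.5,[0,0.2,0],0],[6.5,[0,0.1,0],0]]'; python3 -m handwheel '[[6.5,[0,-3,0],0],[6.5,[0,-7,0],0],[6.5,[0,-11,0],0],[6.5,[0,-12,0],0],[7.5,[0,-12,0],0],[7.5,[0,-12,0],0],[7.5,[0,-12,0],0]]'; python3 go.py 574 -319 205 1
```

```text
time_s: 36.85
ee_pos: [564.7, -43.3, 90.9]
ee_rot: [-90.8, 0.6, 46.0]
force: [0.1, 0.3, -0.2]
gripper_width: 65.1
time_s: 37.55
ee_pos: [563.2, -41.2, 208.9]
ee_rot: [-90.6, 0.7, 46.0]
force: [0.3, 0.1, -0.3]
gripper_width: 74.8
t 37.55 tcp [563.2 -41.2 208.9] rot [-90.6    0.7   46.02] w 74.8 F [ 0.3  0.1 -0.3] q [ -5.  18.  91.  -1.  71. -51.]
shift cm [-19.23   0.84 -20.06] turn 45.0
```

Run:
```python
from h import *
f=grab("top","k"); g=grab("scene","k")
h=cv2.cvtColor(f,cv2.COLOR_RGB2HSV); yel=cv2.inRange(h,(22,100,50),(36,255,255)); yel[:, :425]=0; yel[:215]=0;yel[310:]=0;yel[:,530:]=0
cs,_=cv2.findContours(yel,cv2.RETR_EXTERNAL,cv2.CHAIN_APPROX_NONE); c=max(cs,key=len)[:,0]
P=np.array([back("top",p,6)[:2] for p in c]).astype(np.float32); print(cv2.fitEllipse(P),cv2.minEnclosingCircle(P))
cv2.imwrite("pics/c13.png",cv2.resize(f[215:315,420:530,::-1],None,fx=5.5,fy=5.5,interpolation=cv2.INTER_CUBIC))
big=cv2.resize(g[290:380,140:250,::-1],None,fx=6,fy=6,interpolation=cv2.INTER_CUBIC)
b2=cv2.resize(f[215:315,420:530,::-1],None,fx=6,fy=6,interpolation=cv2.INTER_CUBIC)
t=np.linspace(0,2*np.pi,80)
for im,n,o in((big,"scene",(140,290)),(b2,"top",(420,215))):
  for r,z,col in((72,6,(255,0,0)),(20,70,(0,0,255)),(16,70,(0,0,255))):
    uv=proj(n,np.c_[574+r*np.cos(t),-319+r*np.sin(t),np.full(80,z)]); cv2.polylines(im,[(((uv+.5-np.array(o))*6)-.5).round().astype(np.int32)],True,col,1)
H=max(big.shape[0],b2.shape[0]); o=np.zeros((H,big.shape[1]+b2.shape[1],3),np.uint8); o[:big.shape[0],:big.shape[1]]=big;o[:b2.shape[0],big.shape[1]:]=b2
cv2.imwrite("pics/c14.png",cv2.resize(o,None,fx=.6,fy=.6,interpolation=cv2.INTER_AREA))
```

```text
((573.9653930664062, -319.1995544433594), (139.8305206298828, 140.8917999267578), 87.1485595703125) ((574.105712890625, -319.3594970703125), 71.80445098876953)
```

View pics/c14.png

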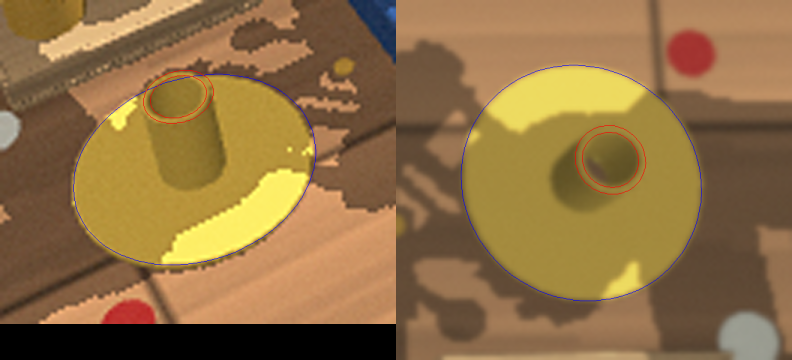

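View pics/scenek.png

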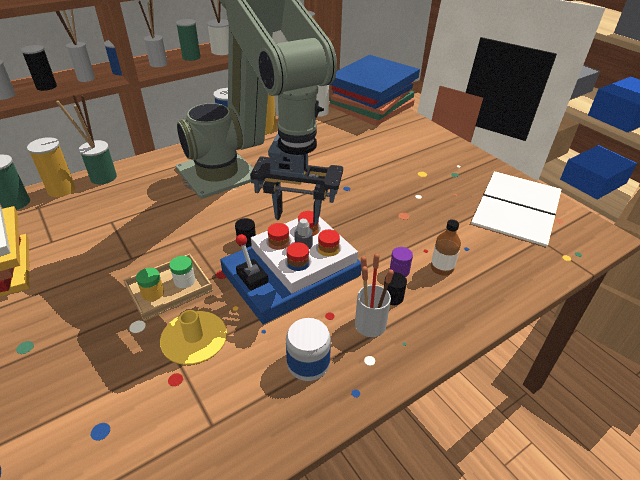

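```bash
python3 -m handwheel '[[7,[-19.2,0.8,-20.1],45],[7,[-19.2,0.8,-20.1],45],[7,[-19.2,0.8,-20.1],45],[7,[-19.2,0.8,-20.1],45],[7,[-19.2,0.8,-20.1],45],[7,[-19.2,0.8,-20.1],45],[7,[-19.2,0.8,-20.1],45],[7,[-19.2,0.8,-20.1],45],[7,[-19.2,0.8,-20.1],45],[7,[-19.2,0.8,-20.1],45]]'; python3 go.py 574 -319.3 40 1
```

```text
time_s: 38.65
ee_pos: [575.0, -317.7, 205.7]
ee_rot: [-90.9, 0.0, 1.1]
force: [-0.2, -0.1, -0.1]
gripper_width: 69.9
t 38.65 tcp [ 575.  -317.7  205.7] rot [-9.09e+01  5.00e-02  1.13e+00] w 69.9 F [-0.2 -0.1 -0.1] q [-30.  26.  79.  -1.  75. -30.]
shift cm [-0.09 16.57  0.1 ] turn 0.1
```

```bash
python3 -m handwheel '[[7,[-0.1,4,0],0],[7,[-0.1,8,0],0],[7,[-0.1,12,0.1],0],[7,[-0.1,15,0.1],0],[7,[-0.1,17,0.1],0],[7,[-0.1,17,0.1],0],[7,[-0.1,17,0.1],0]]'; python3 go.py 574 -319.3 36 1
```

```text
time_s: 39.35
ee_pos: [574.5, -318.7, 36.4]
ee_rot: [-90.9, 0.0, 1.2]
force: [0.2, 0.4, 0.4]
gripper_width: 69.7
t 39.35 tcp [ 574.5 -318.7   36.4] rot [-9.091e+01  2.000e-02  1.190e+00] w 69.7 F [0.2 0.4 0.4] q [-30.  34.  92.  -1.  54. -30.]
shift cm [-0.05  0.04 -0.06] turn 0.2
```

```bash
python3 -m handwheel '[[3.5,[-0.05,0,-0.05],0],[3.5,[-0.05,0,-0.05],0],[3.5,[-0.05,0,-0.05],0],[3.5,[-0.05,0,-0.05],0],[3.5,[-0.05,0,-0.05],0],[3.5,[-0.05,0,-0.05],0],[3.5,[-0.05,0,-0.05],0]]' 30; python3 go.py 574 -319.3 36 1
```

```text
time_s: 40.05
ee_pos: [574.3, -319.4, 37.1]
ee_rot: [-90.9, -0.0, 1.2]
force: [-0.7, 0.3, 6.5]
gripper_width: 39.6
t 40.05 tcp [ 574.3 -319.4   37.1] rot [-9.094e+01 -3.000e-02  1.200e+00] w 39.6 F [-0.7  0.3  6.5] q [-30.  34.  92.  -1.  54. -30.]
shift cm [-0.03  0.11  0.01] turn 0.2
```

```bash
python3 -m handwheel '[[3.5,[0,-1,0],0],[3.5,[0,-4,0],0],[3.5,[0,-8,0],0],[3.5,[0,-12,0],0],[3.5,[0,-16,0],0],[3.5,[0,-18.5,0],0],[3.5,[0,-18.5,0],0],[3.5,[0,-18.5,0],0],[3.5,[0,-18.5,0],0]]'; python3 go.py 520 0 220 1
```

```text
time_s: 40.95
ee_pos: [572.9, -315.7, 219.3]
ee_rot: [-90.8, 0.2, 1.2]
force: [0.3, -0.3, -1.5]
gripper_width: 39.6
t 40.95 tcp [ 572.9 -315.7  219.3] rot [-90.8    0.22   1.19] w 39.6 F [ 0.3 -0.3 -1.5] q [-29.  25.  78.  -1.  76. -30.]
shift cm [-4.63 -0.49 31.67] turn 0.2
```

```bash
python3 -m handwheel '[[3.5,[-4.6,-0.5,31.7],0.2],[3.5,[-4.6,-0.5,31.7],0.2],[3.5,[-4.6,-0.5,31.7],0.2],[3.5,[-4.6,-0.5,31.7],0.2],[3.5,[-4.6,-0.5,31.7],0.2],[3.5,[-4.6,-0.5,31.7],0.2],[3.5,[-4.6,-0.5,31.7],0.2],[3.5,[-4.6,-0.5,31.7],0.2],[3.5,[-4.6,-0.5,31.7],0.2],[3.5,[-4.6,-0.5,31.7],0.2]]'; python3 go.py 520 0 200 1;  python3 - <<'E'
from h import *
f=grab("scene","m"); cv2.imwrite("pics/c15.png",cv2.resize(f[110:330,190:410,::-1],None,fx=2.7,fy=2.7,interpolation=cv2.INTER_CUBIC))
E
```

```text
time_s: 41.95
ee_pos: [520.2, -0.8, 219.1]
ee_rot: [-90.8, 0.3, 0.9]
force: [0.6, 0.7, -2.0]
gripper_width: 39.5
t 41.95 tcp [520.2  -0.8 219.1] rot [-90.83   0.31   0.93] w 39.5 F [ 0.6  0.7 -2. ] q [-1. 13. 96. -1. 71. -1.]
shift cm [-0.01  1.91  0.11] turn -0.1
```

View pics/c15.png

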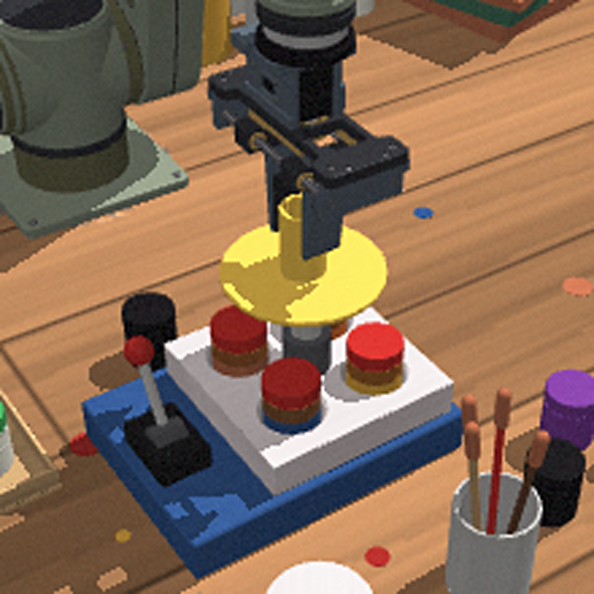

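```bash
python3 -m handwheel '[[3.5,[0,1,0.1],0],[3.5,[0,2,0.1],0],[3.5,[0,2.5,0.1],0],[3.5,[0,2.5,0.1],0],[3.5,[0,2.5,0.1],0]]'; python3 go.py 520 0 175 1
```

```text
time_s: 42.5
ee_pos: [520.2, -0.4, 194.2]
ee_rot: [-90.8, 0.3, 0.9]
force: [1.1, -0.0, -1.6]
gripper_width: 39.6
t 42.5 tcp [ 5.202e+02 -4.000e-01  1.942e+02] rot [-90.82   0.3    0.89] w 39.6 F [ 1.1 -0.  -1.6] q [-1. 14. 98. -1. 68. -1.]
shift cm [-0.01  1.92  0.07] turn -0.1
```

```bash
python3 -m handwheel '[[3.5,[0,0.6,0.05],0],[3.5,[0,1.2,0.05],0],[3.5,[0,1.8,0.05],0],[3.5,[0,2.2,0.05],0],[3.5,[0,2.2,0.05],0]]'; python3 go.py 520 0 157 1
```

```text
time_s: 43.0
ee_pos: [519.7, -0.1, 171.4]
ee_rot: [-90.8, 0.4, 0.9]
force: [1.4, 0.5, -1.7]
gripper_width: 39.8
t 43.0 tcp [ 5.197e+02 -1.000e-01  1.714e+02] rot [-90.81   0.38   0.9 ] w 39.8 F [ 1.4  0.5 -1.7] q [ -1.  15. 100.  -1.  65.  -1.]
shift cm [0.04 1.44 0.03] turn -0.1
```

```bash
python3 -m handwheel '[[3.5,[0.03,0.5,0.02],0],[3.5,[0.03,0.9,0.02],0],[3.5,[0.03,1.3,0.02],0],[3.5,[0.03,1.5,0.02],0],[3.5,[0.03,1.5,0.02],0]]'; python3 go.py 520 0 156 1
```

```text
time_s: 43.5
ee_pos: [519.9, -0.2, 156.4]
ee_rot: [-90.8, 0.4, 0.9]
force: [-0.2, -0.4, -1.0]
gripper_width: 40.1
t 43.5 tcp [ 5.199e+02 -2.000e-01  1.564e+02] rot [-90.81   0.37   0.89] w 40.1 F [-0.2 -0.4 -1. ] q [ -1.  16. 102.  -1.  63.  -1.]
shift cm [0.01 0.04 0.02] turn -0.1
```

```bash
python3 -m handwheel '[[3.5,[0,0.15,0],0],[3.5,[0,0.3,0],0],[3.5,[0,0.4,0],0],[3.5,[0,0.4,0],0]]'; python3 go.py 520 0 156 1
```

```text
time_s: 43.9
ee_pos: [520.0, -0.1, 156.0]
ee_rot: [-90.8, 0.2, 0.9]
force: [-6.3, 0.8, 19.2]
gripper_width: 39.7
t 43.9 tcp [ 5.20e+02 -1.00e-01  1.56e+02] rot [-90.81   0.24   0.89] w 39.7 F [-6.3  0.8 19.2] q [ -1.  16. 102.  -1.  62.  -1.]
shift cm [-0.    0.    0.01] turn -0.1
```

```bash
python3 -m handwheel '[[5.5,[0,0,0],0],[5.5,[0,0,0],0],[5.5,[0,0,0],0],[5.5,[0,-1,0],0],[5.5,[0,-4,0],0],[5.5,[0,-8,0],0],[5.5,[0,-9,0],0],[5.5,[0,-9,0],0]]'; python3 go.py 430 -140 240 1;  python3 - <<'E'
from h import *
f=grab("scene","n"); cv2.imwrite("pics/c16.png",cv2.resize(f[150:330,190:410,::-1],None,fx=3.3,fy=3.3,interpolation=cv2.INTER_CUBIC))
E
```

```text
time_s: 44.7
ee_pos: [521.5, 1.2, 248.0]
ee_rot: [-90.8, -0.0, 0.9]
force: [0.0, 0.6, 0.0]
gripper_width: 55.2
t 44.7 tcp [521.5   1.2 248. ] rot [-9.082e+01 -2.000e-02  8.900e-01] w 55.2 F [0.  0.6 0. ] q [-1. 12. 93. -1. 75. -1.]
shift cm [ -9.37   1.   -13.96] turn -0.1
```

View pics/c16.png

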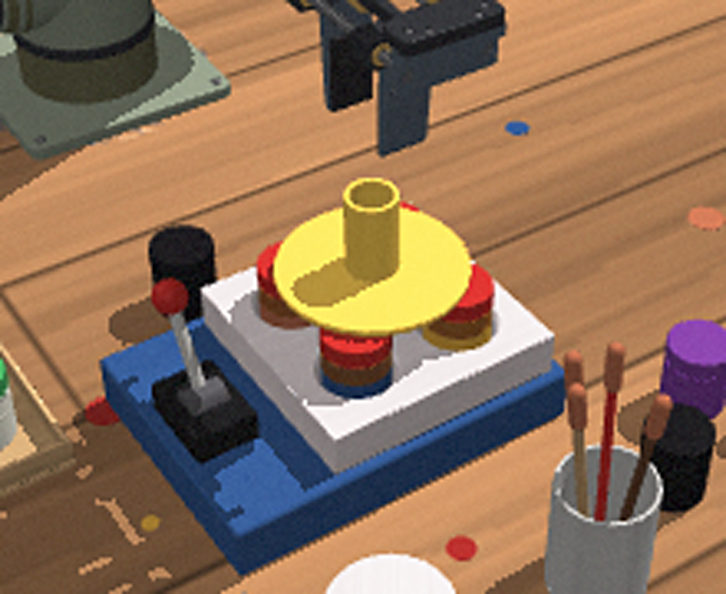

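```bash
python3 -m handwheel '[[0,[-9.4,0.5,-14.5],0],[0,[-9.4,0.5,-14.5],0],[0,[-9.4,0.5,-14.5],0],[0,[-9.4,0.5,-14.5],0],[0,[-9.4,0.5,-14.5],0],[0,[-9.4,0.5,-14.5],0],[0,[-9.4,0.5,-14.5],0],[0,[-9.4,0.5,-14.5],0]]' 20; python3 go.py 430 -145 128 1
python3 - <<'E'
from h import *
f=grab("scene","o"); g=grab("top","o")
print([b for b in blobs(f,(0,170,120),(6,255,255),30)]); print([(b,back("top",b[1],140).round(0)) for b in blobs(g,(0,170,120),(6,255,255),30)])
print(back("scene",(241.1,238),140))
E
```

```text
time_s: 45.55
ee_pos: [429.2, -144.4, 243.1]
ee_rot: [-90.8, 0.2, 1.0]
force: [0.4, 0.4, -0.4]
gripper_width: 0.4
t 45.55 tcp [ 429.2 -144.4  243.1] rot [-90.78   0.23   0.99] w 0.4 F [ 0.4  0.4 -0.4] q [-19.   6. 102.  -1.  72. -20.]
shift cm [ 0.13 11.51  0.1 ] turn -0.0
[(np.int32(48), array([270.6, 229. ]), array([268, 223,   7,  13], dtype=int32)), (np.int32(82), array([334.3, 236.8]), array([329, 230,  10,  13], dtype=int32)), (np.int32(70), array([241.1, 238. ]), array([236, 234,  11,   8], dtype=int32)), (np.int32(91), array([296.2, 253.4]), array([287, 250,  21,   7], dtype=int32)), (np.int32(50), array([329.3, 315.8]), array([325, 313,   9,   7], dtype=int32)), (np.int32(148), array([175.1, 379.2]), array([168, 373,  15,  13], dtype=int32))]
[((np.int32(44), array([338.5, 215. ]), array([335, 212,   8,   7], dtype=int32)), array([649., -29., 140.])), ((np.int32(102), array([501.4, 229.2]), array([496, 224,  12,  11], dtype=int32)), array([ 618., -346.,  140.])), ((np.int32(66), array([351.7, 254. ]), array([343, 249,  15,  14], dtype=int32)), array([571., -53., 140.])), ((np.int32(91), array([295.1, 255.6]), array([290, 250,  16,  16], dtype=int32)), array([568.,  56., 140.])), ((np.int32(157), array([297.2, 311.9]), array([290, 301,  19,  19], dtype=int32)), array([459.,  52., 140.])), ((np.int32(117), array([352. , 311.5]), array([342, 301,  18,  18], dtype=int32)), array([459., -51., 140.]))]
[ 482.73184501 -144.21284669  140.        ]
```

Ball at about (483,-144.5), as predicted. Descend behind it and push.

```bash
python3 -m handwheel '[[0,[0,4,0],0],[0,[0,8,0],0],[0,[0.1,11,0],0],[0,[0.1,11.5,0],0],[0,[0.1,11.5,0],0],[0,[0.1,11.5,0],0]]'; python3 go.py 536 -144.5 128 1
```

```text
time_s: 46.25
ee_pos: [431.1, -146.4, 129.8]
ee_rot: [-90.9, 0.1, 1.0]
force: [-1.1, -0.8, -0.5]
gripper_width: 0.6
t 46.25 tcp [ 431.1 -146.4  129.8] rot [-9.086e+01  6.000e-02  1.010e+00] w 0.6 F [-1.1 -0.8 -0.5] q [-20.  12. 112.  -1.  56. -20.]
shift cm [1.049e+01 1.700e-01 1.000e-02] turn 0.0
```

```bash
python3 -m handwheel '[[0,[1.5,0.1,0],0],[0,[3,0.1,0],0],[0,[4.5,0.1,0],0],[0,[6,0.1,0],0],[0,[7.3,0.1,0],0],[0,[8.5,0.1,0],0],[0,[9.5,0.1,0],0],[0,[10,0.1,0],0],[0,[10.2,0.1,0],0],[0,[10.2,0.1,0],0]]'; python3 go.py 536 -144.5 128 1
```

```text
time_s: 47.25
ee_pos: [533.2, -144.6, 128.6]
ee_rot: [-90.9, 0.1, 1.0]
force: [-0.1, 0.1, -0.4]
gripper_width: 0.6
t 47.25 tcp [ 533.2 -144.6  128.6] rot [-9.085e+01  5.000e-02  1.010e+00] w 0.6 F [-0.1  0.1 -0.4] q [-16.  20. 100.  -1.  60. -16.]
shift cm [0.28 0.06 0.01] turn 0.0
```

```bash
python3 -m handwheel '[[0,[0.2,0,0],0],[0,[0.4,0,0],0],[0,[0.4,0,0],0]]'
python3 - <<'E'
from h import *
f=grab("scene","p"); cv2.imwrite("pics/c17.png",cv2.resize(f[150:330,190:410,::-1],None,fx=3.3,fy=3.3,interpolation=cv2.INTER_CUBIC))
print(proj("scene",[[560.5,-144.3,137]]))
E
```

```text
time_s: 47.55
ee_pos: [537.2, -144.5, 128.6]
ee_rot: [-90.8, 0.1, 1.0]
force: [-0.7, -0.0, -0.3]
gripper_width: 0.5
[[257.33317856 258.51336503]]
```

View pics/c17.png

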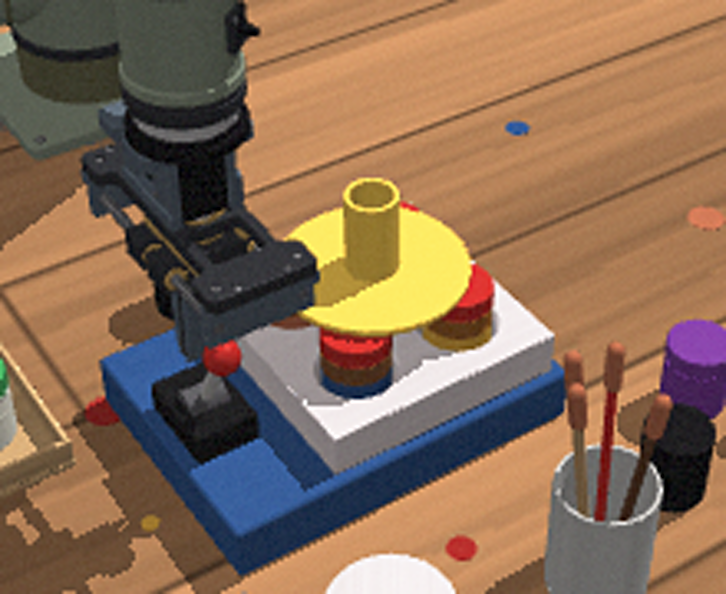

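```bash
python3 -m handwheel '[[0,[0.2,0,0],0],[0,[0.4,0,0],0],[0,[0.4,0,0],0]]'; python3 go.py 536 -144.5 128 1
```

```text
time_s: 47.9
ee_pos: [539.4, -144.5, 128.5]
ee_rot: [-90.8, 0.3, 1.0]
force: [-5.7, -0.8, 2.9]
gripper_width: 0.6
t 47.9 tcp [ 539.4 -144.5  128.5] rot [-90.84   0.31   1.02] w 0.6 F [-5.7 -0.8  2.9] q [-16.  21.  99.  -1.  60. -16.]
shift cm [-0.34  0.05  0.  ] turn 0.0
```

```bash
python3 -m handwheel '[[0,[0.2,0,0],0],[0,[0.3,0,0],0],[0,[0.3,0,0],0]]'; python3 -m handwheel '[[0,[-3,0,0],0],[0,[-6,0,0],0],[0,[-10,0,0],0],[0,[-10,-5,0],0],[0,[-12,-9,0],0],[0,[-14,-11,-5],0],[0,[-14,-11,-5],0],[0,[-14,-11,-5],0]]'; python3 go.py 350 -300 240 1
```

```text
time_s: 48.2
ee_pos: [539.4, -144.5, 128.5]
ee_rot: [-90.8, 0.7, 1.0]
force: [-8.3, -0.5, 4.9]
gripper_width: 0.2
time_s: 49.0
ee_pos: [402.0, -196.4, 241.7]
ee_rot: [-90.9, 0.5, 0.9]
force: [0.1, -0.8, -0.6]
gripper_width: 0.4
t 49.0 tcp [ 402.  -196.4  241.7] rot [-90.88   0.54   0.88] w 0.4 F [ 0.1 -0.8 -0.6] q [-27.   6. 102.  -1.  72. -27.]
shift cm [ -5.36   0.38 -10.28] turn -0.1
```

```bash
python3 -m handwheel '[[0,[-14,-2,-24],0],[0,[-14,-2,-24],0],[0,[-14,-2,-24],0],[0,[-14,-2,-24],0],[0,[-14,-2,-24],0],[0,[-14,-2,-24],0],[0,[-14,-2,-24],0],[0,[-14,-2,-24],0]]'
python3 - <<'E'
from h import *
f=grab("scene","z"); g=grab("top","z")
R=lambda a:np.array([[np.cos(a),-np.sin(a)],[np.sin(a),np.cos(a)]])
t=np.linspace(0,2*np.pi,80)
outs=[]
for n,im in(("scene",f),("top",g)):
  b=cv2.resize(im[:,:,::-1],None,fx=4,fy=4,interpolation=cv2.INTER_CUBIC)
  for r,z,c in((72,119,(255,0,0)),(72,125,(255,0,255)),(20,189,(0,0,255))):
    uv=proj(n,np.c_[520+r*np.cos(t),r*np.sin(t),np.full(80,z)]); cv2.polylines(b,[((uv+.5)*4-.5).round().astype(np.int32)],True,c,1)
  u=proj(n,[[560.5,-144.3,137]])[0]*4; cv2.drawMarker(b,(int(u[0]),int(u[1])),(255,255,0),0,14,1)
  u=(proj(n,[[520,-50,100]])[0]*4).astype(int)
  cv2.imwrite(f"pics/fin_{n}.png",b[u[1]-280:u[1]+280,u[0]-380:u[0]+380])
print([ (b[1],back("top",b[1],67).round(1)) for b in blobs(g,(50,120,60),(75,255,255))])
print([(b[0],b[1]) for b in blobs(g,(0,170,100),(6,255,255))])
E
```

```text
time_s: 49.8
ee_pos: [266.5, -437.5, 265.3]
ee_rot: [-90.7, 0.6, 0.8]
force: [-0.4, 0.5, 0.3]
gripper_width: 0.3
[(array([460.4, 342.5]), array([ 404.7, -271. ,   67. ])), (array([499.8, 343.3]), array([ 402.6, -349.5,   67. ]))]
[(np.int32(101), array([501.4, 229.3])), (np.int32(66), array([351.7, 254. ])), (np.int32(91), array([295.1, 255.6])), (np.int32(92), array([398.6, 258.4])), (np.int32(159), array([297.3, 312. ])), (np.int32(117), array([352. , 311.5]))]
```

View pics/fin_scene.png

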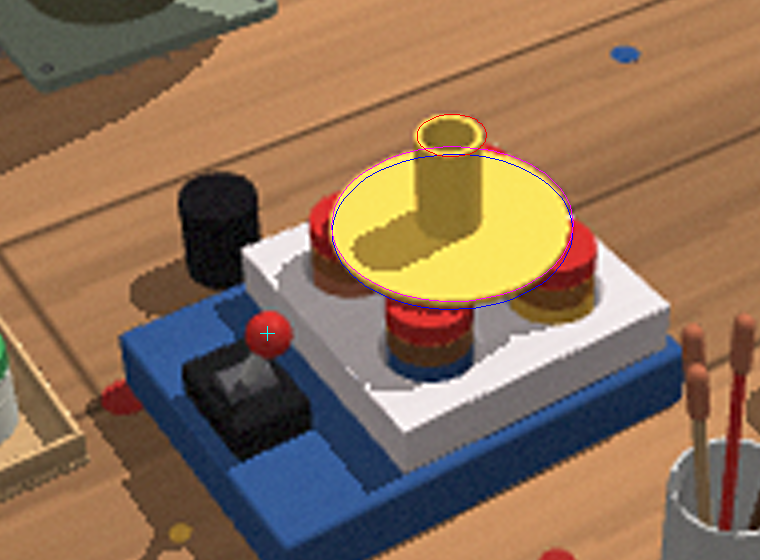

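View pics/fin_top.png

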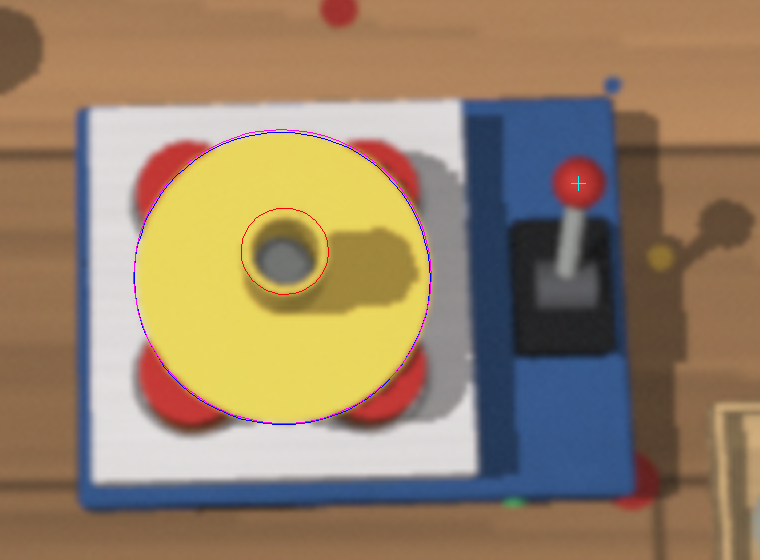

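View pics/topz.png

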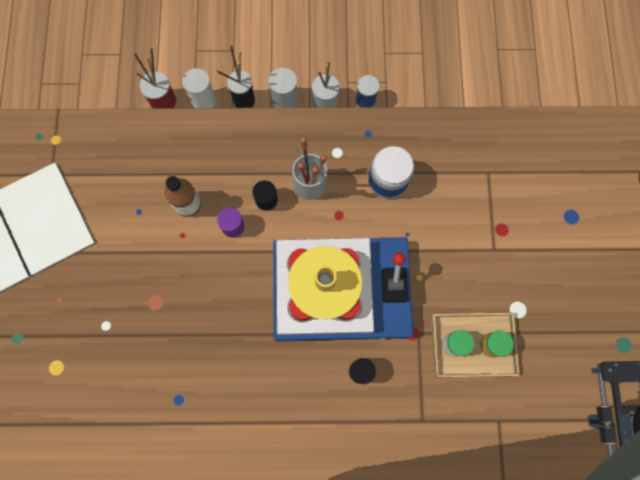

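```bash
python3 -c "
from workcell import job; print(job.job_done())"
```

```text
the job is handed in; nothing more can be done
None
```

The job is done and handed in at about 50 s. All steps were carried out in the order asked:
- **Mixed jars:** both green-lidded jars (white and grey were possible finds; it was the white one and the yellow one) stand upright in the tray.
- **Red-lidded jars:** all four were there, and each is seated in its own pocket: orange in pocket 1, yellow in pocket 0, brick-red in pocket 2 and blue in pocket 3.
- **Hold-down:** it was pushed onto the spigot, flange down, and met firm resistance (about 19 N) at the height that puts its underside on the shoulder.
- **Switch:** the lever was swung over until it stopped against its end stop at about 8 N.

In the last pictures from both cameras, the flange and tube outlines match the home pose and the ball lies at the computed "on" position. The green lids are at about (405, -271) and (403, -350), inside the tray. The brush tin, bottle, paint can and the black and purple look-alikes are where they started, and the robot is clear of everything.

None of the checks failed or disagreed. I saw no jar or the hold-down knocked aside. The tool drifted by up to about 1.6° in tilt over the run, but this affected no placement.

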